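# Swap the sink bottles and the seasonings

### The arm

A 6-joint arm with a two-finger parallel gripper is mounted at the origin on a cart in front of the work surface, level with it; the furniture and walls round the work are solid. World frame = base frame: x ahead of the robot, y to its left, z up, the work surface at z = 0. Lengths are in m, angles in rad, forces in N, time in s.
With the tool pointing down it reaches from about 0.2 to 0.875 m from the base axis. Payload 3.4 kg.
Tool frame: the origin (TCP) lies midway between the tips of the shut fingers; the grasp point (between the pads) lies 19 mm behind it; y points along the fingers, x is the direction in which the jaws open and shut, and the axes are right-handed (so a half turn about y gives the same grasp; the last joint's range is limited). The gripper opens to 94 mm and grips with 3 to 60 N. Pads are 16 mm wide; open, the fingers measure 119 mm over their backs; the gripper's body (75 mm by 177 mm) begins 78 mm behind the grasp point.
Start: joints at [-0.121, 0.276, 1.505, -0, 1.361, -0.121], TCP at [0.575, -0, 0.205] pointing down, gripper open.
Joint ranges: [-2.89, 2.89], [-0.75, 2.08], [0.22, 2.7], [-1.18, 4.32], [0.11, 2.71], [-2.7, 2.7]. Speed limits (rad/s): [2.57, 2.57, 3.14, 3.14, 3.14, 3.14].

### API

Orientations are given as a rotation vector (axis times angle).
In Python, from plant import robot gives the robot as it stands. The module is installed in compiled form; this text tells all that it offers.
- The arm moves only by the tool move_arm, never from a script. Its arguments are lists of equal length, an entry for each row: "offset": the shift along the tool's x, y, z in mm, a list of three; "twist": the turn, a rotation vector about the tool's x, y, z in rad, a list of three. In form: {"offset": [[dx, dy, dz], ...], "twist": [[ax, ay, az], ...]}. A call has 1 to 5 rows; each row shifts and turns the commanded pose from where the row before left it, along the tool's axes as they then stand; what a row does not reach is not made up. A row lasts 1/12 s, in which the tool goes at most 41.7 mm and 7.16 degrees, less where a joint would pass 70% of its speed; a pose out of reach is approached as far as the arm can. A call is refused whole if a number of a shift passes 41.7 or a number of a turn 0.125, either way. A call with a gripper value outside its range is refused whole. "hand" is the opening, from 0 (shut) to 1 (fully open), set as the call begins (left out, the last holds). The fingers move at their own pace and stop on an object; "newtons" is the grip in N (left out, the last holds). Time passes only in rows, so rows that do not move let the fingers close. It gives the time, the measured TCP pose, the force and the opening at its end, in the units of the state.
- robot.sense(): the state, without advancing time (a new reading comes with each control period).
- robot.read_camera(name): name is "scene" or "side" or "wrist"; returns (picture, depth): 400x640x3 uint8, red, green, blue; 400x640 float32, m along the optical axis (not along the pixel's ray), 0 where there is no reading.
- robot.get_calibration(name): a dict with "camera_matrix" (3x3 intrinsics, pixels), "R" (3x3) and "t" (3): a world point X has camera coordinates R X + t; the wrist camera has in their place "tool_from_camera" (4x4, takes a point from camera to tool coordinates, whose origin is the TCP and whose axes are the tool frame's). Camera axes: x right, y down, z forward; pixel columns grow to the right and rows downward; lengths in m; the calibration is good to about 2 mm. The wrist camera is an equidistant fisheye: a pixel r from the principal point sees the ray r / f radians off the axis. A picture is of the moment at which its call begins: read the wrist's pose just before it. get_calibration takes no time and is no camera call.
- robot.sign_off(): hands the job in, once; it reports no verdict.
The state is a dict: "time": time; "q": joint angles; "qvel": joint speeds; "joint_efforts": joint torques, N m; "tcp_pos": TCP position; "tool_rot": TCP orientation; "force": force on the tool from outside, world axes, zero at the start; "wrist_torque": the same for the moment, N m; "grip_width": finger opening in m.
Only numpy, scipy, OpenCV 4.12 (cv2) and the standard library are available. Lean on these libraries where they do the work, as an engineer would, in place of code of your own. Each camera call takes 0.05 s, during which the arm holds its last target.

### The job

The sink bottles and the seasonings have been put away in each other's holders. Swap them: the pepper mill and the salt shaker go into the wooden three-cell caddy beside the spice jar, and the washing-up liquid and the hand lotion go into the white two-cell sink tray, each standing upright on the floor of a cell of its own. Set things down rather than dropping them, and leave the spice jar, the kitchen timer and everything else where they are.

Things in the scene. Friction and masses are not known exactly. Their poses are not given: they have to be found in the camera images.
- caddy: wooden seasoning caddy, 306 x 92 x 45 mm, THREE cells in a row along its x, centred at x = -100, 0, +100 mm, y = 0; each 94 mm (x) by 80 mm (y) inside, floor 6 mm and wall tops 45 mm above the origin (centre of the underside, on the worktop), walls 6 mm. Fixed, yaw within 0.2 rad. Starts full: washing-up liquid, hand lotion and spice jar, one per cell, any order.
- sink_tray: white ceramic sink tray, 206 x 92 x 45 mm, TWO cells in a row along its x, centred at x = -50, +50 mm, y = 0; each 94 mm (x) by 80 mm (y) inside, floor 6 mm and wall tops 45 mm above the origin (centre of the underside, on the worktop), walls 6 mm. Fixed, yaw within 0.2 rad. Starts full: mill and salt. Midway to the caddy the worktop is bare, 100 mm wide.
- soap: washing-up liquid bottle, clear, green label, push-pull cap: 73 mm wide along its y, 45 mm thick along its x at most, 191 mm tall; 38 mm across x where fingers close, up to 120 mm height. About 0.17 kg. At the start its wide side (y) lies along the row: grasp across its x. Origin: centre of the underside, z up.
- lotion: white pump bottle of hand lotion: 61 mm wide along its y (-33 to +28 mm), 37 mm thick along its x up to 85 mm height, shoulder above, 154 mm tall with the pump (spout at the top reaches y = +35 mm). About 0.10 kg. At the start its wide side (y) lies along the row: grasp across its x. Origin: centre of the underside, z up.
- mill: wooden pepper mill, round, 160 mm tall: solid to the fingers as 58 mm at the widest up to the neck at 115 mm, then a head 50 mm across and a small knob. About 0.18 kg. Origin: centre of the underside, z up.
- salt: salt shaker, round, clear with a grey domed top: 44 mm across up to 66 mm height, top 34 mm across, 90 mm tall, the shortest thing in the holders. About 0.10 kg. Origin: centre of the underside, z up.
- spice: spice jar, round, black cap and dark label, 41 mm across, 105 mm tall. Stands in one of the caddy's cells, where it belongs, and stays there. Origin: centre of the underside, z up.
- timer: kitchen timer, round, white with a red top, 64 mm across, 54 mm tall, behind the holders; a bystander to be left alone. Origin: centre of the underside.
Mind the look-alikes: they are no part of the job. Several things have the shape of the mill; the one meant has the colours described above.

How it is judged:
By the outcome, as a careful person would: the job done as asked, in the order asked, and still so for the second after the job is handed in, with the robot touching nothing.
It also fails if it takes over 136 s, if anything falls off the work surface, if the arm or the gripper's body presses on something with over 40 N, if the wrist force passes 120 N, or if a joint passes its speed limit or range.

## Working session

There is one attempt and no reset: what is moved stays moved. The work goes in short steps, Python scripts to look and compute and a tool call to move; the robot and the scene stay as the last step left them, time stands still between calls to the robot, and variables do not carry over. Pictures are saved under pics/ and viewed, and the job is handed in when it is done.

Besides the shell and the picture viewer there is one more tool, called after "Request:" as a command line: name --argument value ..., lists and objects as JSON in quotes. move_arm: Moves the arm, as the interface text tells. Its arguments: {"type":"object","properties":{"offset":{"type":"array"},"twist":{"type":"array"},"hand":{"type":"number"},"newtons":{"type":"number"}},"required":["offset","twist"]}

```bash
ls; mkdir -p pics; cat > h.py <<'E'
import numpy as np, cv2
from plant import robot
def cal(n):
    c=robot.get_calibration(n); return {k:np.array(v) for k,v in c.items()}
def snap(n,f):
    p,d=robot.read_camera(n); cv2.imwrite(f'pics/{f}.png',p[:,:,::-1]); np.savez(f'pics/{f}.npz',p=p,d=d); return p,d
E
python3 - <<'E'
from h import *
print({k:np.round(v,3) if not isinstance(v,float) else v for k,v in robot.sense().items()})
for n in ['scene','side']:
    snap(n,n+'0'); c=cal(n); print(c['camera_matrix'].tolist(), (-c['R'].T@c['t']).round(3), c['R'].round(3).tolist())
snap('wrist','wrist0'); print(cal('wrist'))
E
```

```text
pics
{'time': 0.0, 'q': array([-0.121,  0.277,  1.506, -0.   ,  1.361, -0.121]), 'qvel': array([-0.   , -0.   , -0.001, -0.001,  0.002, -0.001]), 'joint_efforts': array([ 0.0000e+00, -4.0459e+01, -2.3723e+01,  7.0000e-02,  3.5000e-02,
       -0.0000e+00]), 'tcp_pos': array([0.574, 0.   , 0.205]), 'tool_rot': array([-1.571e+00,  1.000e-03,  1.000e-03]), 'force': array([-0.988, -0.3  , -0.22 ]), 'wrist_torque': array([-0.012,  0.006,  0.013]), 'grip_width': 0.09374176190170211}
[[479.5939971919235, 0.0, 311.4538839694002], [0.0, 479.5939971919235, 198.95340467976948], [0.0, 0.0, 1.0]] [-0.103 -0.596  0.757] [[0.72, -0.694, 0.007], [-0.42, -0.442, -0.792], [0.553, 0.567, -0.61]]
[[377.0340580859806, 0.0, 319.71717455397646], [0.0, 377.0340580859806, 198.335246833309], [0.0, 0.0, 1.0]] [0.174 0.633 0.581] [[-0.817, -0.577, -0.012], [-0.366, 0.534, -0.762], [0.446, -0.618, -0.647]]
{'camera_matrix': array([[309.70691629,   0.        , 317.01203785],
       [  0.        , 309.70691629, 203.94478209],
       [  0.        ,   0.        ,   1.        ]]), 'tool_from_camera': array([[ 9.99999932e-01, -1.04136941e-04,  3.53425981e-04,
         8.82510798e-04],
       [-3.68020612e-04, -2.36082927e-01,  9.71732842e-01,
        -1.79756797e-01],
       [-1.77554457e-05, -9.71732906e-01, -2.36082949e-01,
         6.87176489e-02],
       [ 0.00000000e+00,  0.00000000e+00,  0.00000000e+00,
         1.00000000e+00]])}
```

View pics/scene0.png

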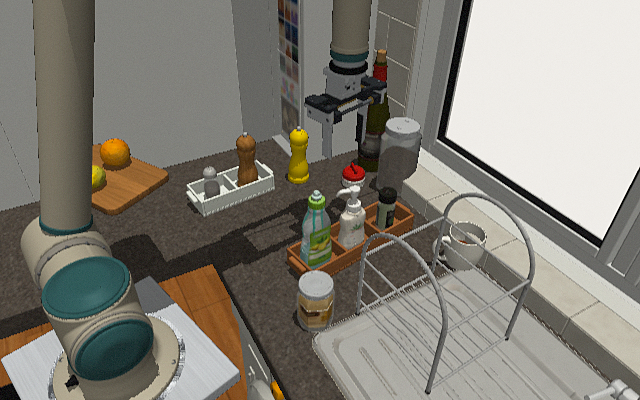

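View pics/side0.png

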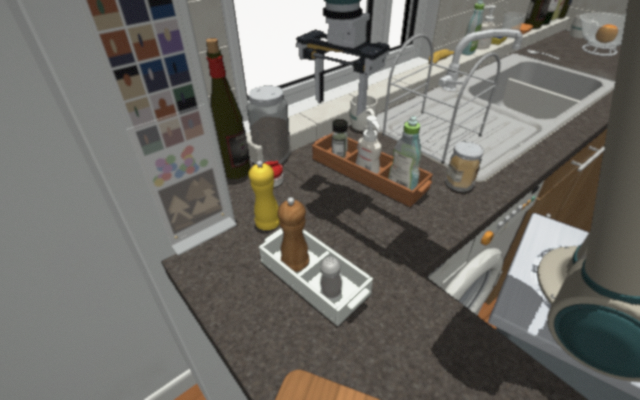

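View pics/wrist0.png

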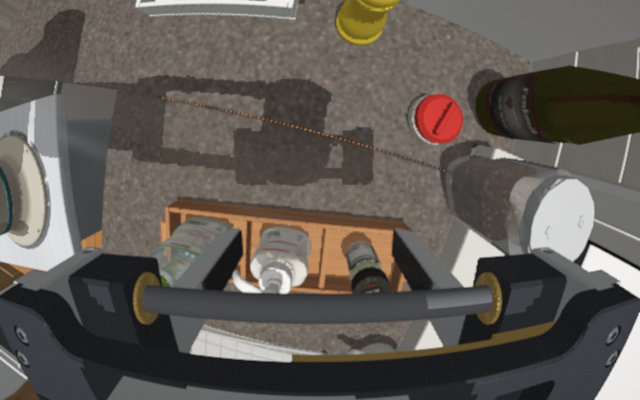

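```bash
cat >> h.py <<'E'
def cloud(n,f):
    z=np.load(f'pics/{f}.npz'); p,d=z['p'],z['d']; c=cal(n); K=c['camera_matrix']
    v,u=np.mgrid[0:400,0:640]
    C=np.stack([(u-K[0,2])/K[0,0]*d,(v-K[1,2])/K[1,1]*d,d],-1)
    W=(C-c['t'])@c['R']; W[d==0]=np.nan
    return p,W
def topdown(lst,x0,x1,y0,y1,zmax,zmin,out,s=1000):
    # image: col = x right, row = -y
    H=int((y1-y0)*s);Wd=int((x1-x0)*s)
    im=np.zeros((H,Wd,3),np.uint8); 
    P=np.concatenate([W.reshape(-1,3) for p,W in lst]);c=np.concatenate([p.reshape(-1,3) for p,W in lst])
    ok=np.isfinite(P[:,0]);P=P[ok];c=c[ok]
    m=(P[:,0]>x0)&(P[:,0]<x1)&(P[:,1]>y0)&(P[:,1]<y1)&(P[:,2]<zmax)&(P[:,2]>zmin);P=P[m];c=c[m]
    o=np.argsort(P[:,2]);P=P[o];c=c[o]
    for q,k in zip(P,c):
        i=int((y1-q[1])*s);j=int((q[0]-x0)*s); im[max(i-1,0):i+2,max(0,j-1):j+2]=k[::-1]
    cv2.imwrite(out,im)
E
python3 - <<'E'
from h import *
a=cloud('scene','scene0');b=cloud('side','side0')
p,W=a
for u,v in [(250,300),(100,280),(300,240),(240,200),(205,175),(246,140),(315,200),(352,190),(387,195),(353,173),(298,135),(316,280),(440,240)]:
    print(u,v,W[v,u].round(3),p[v,u])
for n,t in (('a',[a]),('b',[b])): topdown(t,.3,1.0,-.3,.4,.3,-.02,f'pics/td_{n}.png',800)
E
```

```text
250 300 [ 0.261 -0.047 -0.001] [77 71 65]
100 280 [ 0.016 -0.023  0.221] [47 87 85]
300 240 [ 0.457  0.015 -0.002] [55 55 51]
240 200 [0.443 0.225 0.006] [182 181 172]
205 175 [0.386 0.281 0.083] [118 116 111]
246 140 [0.497 0.251 0.15 ] [175 117  53]
315 200 [ 0.424 -0.067  0.18 ] [74 87 66]
352 190 [ 0.523 -0.076  0.159] [199 199 188]
387 195 [ 0.616 -0.102  0.111] [38 35 26]
353 173 [0.706 0.077 0.039] [190  29  20]
298 135 [0.617 0.192 0.141] [227 193   0]
316 280 [ 0.328 -0.168  0.102] [176 179 171]
440 240 [ 0.582 -0.266  0.106] [121 117 117]
```

View pics/td_a.png

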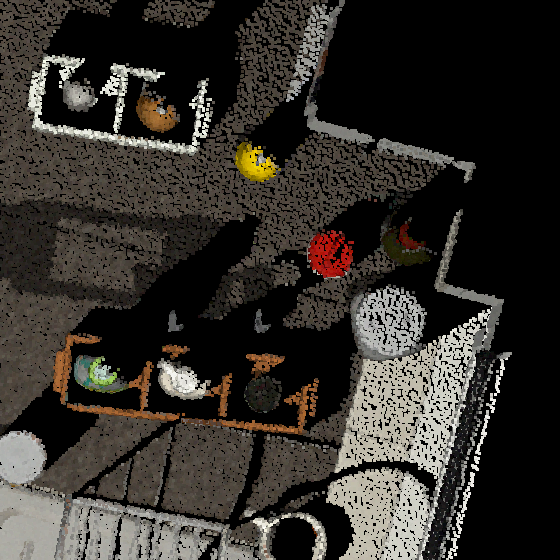

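View pics/td_b.png

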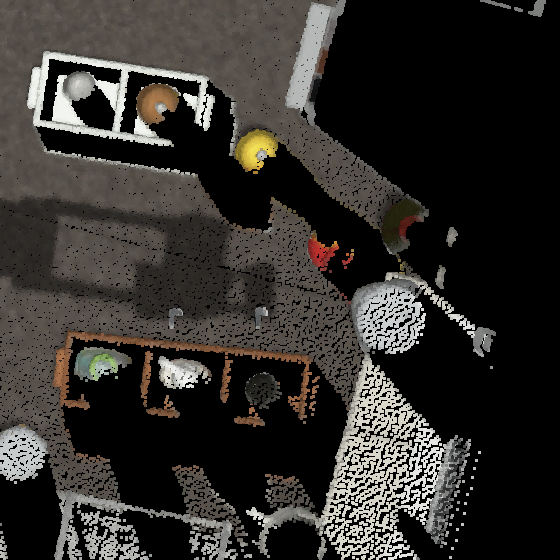

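```bash
cat > fit.py <<'E'
from h import *
from scipy.optimize import least_squares
a=cloud('scene','scene0');b=cloud('side','side0')
def pts(t,x0,x1,y0,y1,z0,z1):
    p,W=t; m=(W[...,0]>x0)&(W[...,0]<x1)&(W[...,1]>y0)&(W[...,1]<y1)&(W[...,2]>z0)&(W[...,2]<z1)
    return W[m],p[m].astype(int)
def rimfit(P,xs,g):
    # xs: partition offsets incl ends (wall centrelines); long walls at +-43
    def res(q):
        c,s=np.cos(q[2]),np.sin(q[2]); d=P[:,:2]-q[:2]; X=d[:,0]*c+d[:,1]*s; Y=-d[:,0]*s+d[:,1]*c
        dl=np.abs(np.abs(Y)-.043); L=xs[-1]; 
        dl=np.hypot(dl,np.maximum(np.abs(X)-L,0))
        dp=np.min(np.hypot(np.abs(X[:,None]-xs),np.maximum(np.abs(Y)-.043,0)[:,None]),1)
        return np.minimum(dl,dp)
    r=least_squares(res,g,loss='soft_l1',f_scale=.003,x_scale=[.01,.01,.05]); return r.x,np.median(np.abs(res(r.x)))
for nm,t in (('scene',[a]),('side',[b]),('both',[a,b])):
    P=[];Q=[]
    for k in t:
        w,c=pts(k,.28,.72,-.16,.0,.040,.050); m=(c[:,0]-c[:,2]>40)&(c[:,0]>c[:,1]+20); P.append(w[m])
        w,c=pts(k,.31,.60,.18,.36,.040,.050); m=(c.min(1)>120)&(np.ptp(c,axis=1)<35); Q.append(w[m])
    P=np.concatenate(P);Q=np.concatenate(Q)
    print(nm,'caddy',len(P),rimfit(P,np.array([-.15,-.05,.05,.15]),[.535,-.08,-.1]),'z',np.median(P[:,2]))
    print(nm,'tray',len(Q),rimfit(Q,np.array([-.1,0,.1]),[.455,.27,-.1]),'z',np.median(Q[:,2]))
def circ(P,r=None):
    f=lambda q:np.hypot(P[:,0]-q[0],P[:,1]-q[1])-(q[2] if r is None else r)
    g=[*P[:,:2].mean(0),.025] if r is None else list(P[:,:2].mean(0))
    s=least_squares(f,g,loss='soft_l1',f_scale=.002); return s.x.round(4),len(P),np.median(abs(s.fun)).round(4)
for nm,(x,y,z0,z1) in dict(mill=(.495,.27,.07,.14),salt=(.395,.285,.055,.07),spice=(.627,-.09,.06,.1)).items():
    for l,t in (('a',[a]),('b',[b]),('ab',[a,b])):
        P=np.concatenate([pts(k,x-.04,x+.04,y-.04,y+.04,z0,z1)[0] for k in t]); print(nm,l,circ(P) if len(P)>20 else len(P), P[:,2].max() if len(P) else '')
for nm,(x,y,zs) in dict(soap=(.42,-.065,[(.06,.08),(.1,.12),(.14,.16),(.17,.195)]),lotion=(.527,-.07,[(.055,.07),(.07,.09),(.12,.14),(.14,.16)])).items():
    for z0,z1 in zs:
      for l,t in (('a',a),('b',b)):
        P,c=pts(t,x-.045,x+.045,y-.04,y+.04,z0,z1)
        if len(P)>8: print(nm,z0,l,len(P),P.min(0).round(3),P.max(0).round(3))
E
python3 fit.py
```

```text
scene caddy 506 (array([ 0.53149689, -0.08059702, -0.10277787]), np.float64(0.0013635538256836673)) z 0.0429680522552911
scene tray 368 (array([ 0.45010803,  0.26983892, -0.15503326]), np.float64(0.0015872395861737526)) z 0.042923459374277315
side caddy 437 (array([ 0.53116723, -0.07632013, -0.10185193]), np.float64(0.0014637896768787337)) z 0.042487177176941886
side tray 882 (array([ 0.45046249,  0.27373663, -0.15456108]), np.float64(0.0014639521646878165)) z 0.04291376739559119
both caddy 943 (array([ 0.53141746, -0.07865415, -0.10260367]), np.float64(0.002060472156484139)) z 0.042732545973038695
both tray 1250 (array([ 0.45035179,  0.2727975 , -0.15506534]), np.float64(0.0017874560857062717)) z 0.042916072243192945
mill a (array([0.5038, 0.2654, 0.0224]), 381, np.float64(0.0019)) 0.13987827082768248
mill b (array([0.5026, 0.264 , 0.0229]), 635, np.float64(0.0017)) 0.1399515355596324
mill ab (array([0.5025, 0.2651, 0.0219]), 1016, np.float64(0.0018)) 0.1399515355596324
salt a (array([0.4019, 0.2863, 0.0164]), 82, np.float64(0.0011)) 0.06996505509923391
salt b (array([0.4026, 0.2884
[... 718 characters left out ...]
6 ]
soap 0.14 b 159 [ 0.41  -0.073  0.14 ] [ 0.448 -0.042  0.16 ]
soap 0.17 a 212 [ 0.413 -0.081  0.17 ] [ 0.448 -0.047  0.195]
soap 0.17 b 179 [ 0.413 -0.074  0.17 ] [ 0.446 -0.043  0.195]
lotion 0.055 a 100 [ 0.503 -0.095  0.055] [ 0.553 -0.061  0.07 ]
lotion 0.055 b 96 [ 0.504 -0.078  0.055] [ 0.562 -0.051  0.07 ]
lotion 0.07 a 183 [ 0.501 -0.097  0.07 ] [ 0.558 -0.059  0.09 ]
lotion 0.07 b 171 [ 0.502 -0.075  0.07 ] [ 0.563 -0.051  0.09 ]
lotion 0.12 a 93 [ 0.517 -0.09   0.12 ] [ 0.545 -0.059  0.137]
lotion 0.12 b 69 [ 0.519 -0.084  0.12 ] [ 0.546 -0.056  0.138]
lotion 0.14 a 157 [ 0.498 -0.086  0.141] [ 0.544 -0.05   0.16 ]
lotion 0.14 b 128 [ 0.5   -0.084  0.141] [ 0.543 -0.047  0.159]
```

```bash
cat > f2.py <<'E'
import io,contextlib
with contextlib.redirect_stdout(io.StringIO()):
    from fit import *
for nm,x,y,z0,z1 in (('soap',.43,-.065,.06,.12),('soap',.43,-.065,.1,.12),('lotion',.531,-.074,.055,.088),('lotion',.531,-.074,.07,.085),('spout',.525,-.07,.145,.16),('cap',.43,-.06,.185,.2)):
  for t in ([a],[b],[a,b]):
    P=np.concatenate([pts(k,x-.045,x+.045,y-.035,y+.035,z0,z1)[0] for k in t])
    print(nm,z0,len(P),[np.round(v,4) for v in cv2.minAreaRect((P[:,:2]*1000).astype(np.float32))], np.percentile(P[:,2],99))
E
python3 f2.py
python3 - <<'E'
from h import *
a=cv2.imread('pics/scene0.png')[170:290,270:430];b=cv2.imread('pics/side0.png')[90:210,310:470]
cv2.imwrite('pics/zoom0.png',np.hstack([cv2.resize(a,(400,300)),cv2.resize(b,(400,300))]))
E
```

```text
soap 0.06 666 [array([422.0325, -73.8346]), array([32.7243, 63.8076]), np.float64(56.6429)] 0.11970590159562348
soap 0.06 633 [array([424.9466, -47.9792]), array([63.6973, 32.1052]), np.float64(18.4238)] 0.11918148536309939
soap 0.06 1299 [array([427.3525, -62.3708]), array([51.9395, 63.3841]), np.float64(83.293)] 0.11958589623265356
soap 0.1 232 [array([423.4476, -73.7868]), array([31.0882, 61.0114]), np.float64(56.6429)] 0.11982669189729726
soap 0.1 219 [array([426.301 , -49.0873]), array([61.8277, 29.1464]), np.float64(18.4238)] 0.11960364162018329
soap 0.1 451 [array([429.0098, -62.2229]), array([47.7257, 60.846 ]), np.float64(81.494)] 0.11982136676143862
lotion 0.055 267 [array([526.5476, -84.8835]), array([23.3754, 59.8233]), np.float64(60.7522)] 0.08766216905880238
lotion 0.055 253 [array([530.9876, -61.3086]), array([61.2843, 24.6589]), np.float64(8.8953)] 0.08758700905010545
lotion 0.055 520 [array([531.0582, -73.0482]), array([45.5989, 60.4941]), np.float64(76.6366)] 0.08768657259814334
lotion 0.07 134 [array([526.7076, -84.8842]), array([22.1396, 59.9083]), np.float64(61.7
[... 224 characters left out ...]
.6366)] 0.08484218466808245
spout 0.145 143 [array([519.9053, -68.5782]), array([23.8094, 49.6393]), np.float64(67.1337)] 0.1598829056728264
spout 0.145 113 [array([521.1184, -65.6814]), array([21.1343, 50.926 ]), np.float64(63.8578)] 0.15900256880464822
spout 0.145 256 [array([520.0126, -68.0594]), array([24.8644, 50.2771]), np.float64(67.191)] 0.15984619855994395
cap 0.185 72 [array([429.1465, -65.5915]), array([14.9793, 20.371 ]), np.float64(84.8551)] 0.19770327107319938
cap 0.185 57 [array([429.3839, -60.3038]), array([18.3771, 17.13  ]), np.float64(2.2379)] 0.19665910645568777
cap 0.185 129 [array([429.4084, -62.6821]), array([20.8215, 20.371 ]), np.float64(84.8551)] 0.19757588732815723
```

View pics/zoom0.png

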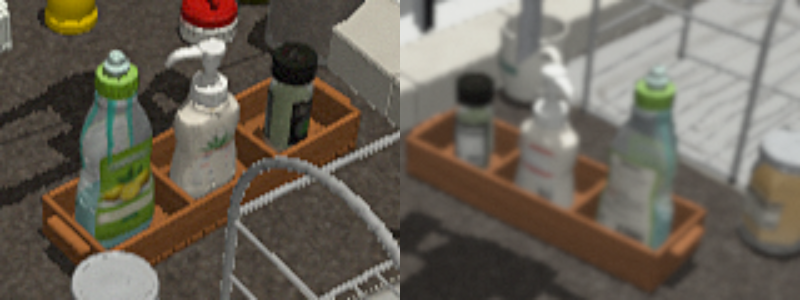

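Request:
move_arm --offset '[[0,0,41],[0,0,41],[0,0,41],[0,0,41],[0,0,41]]' --twist '[[0,0.125,0],[0,0,0],[0,0,0],[0,0,0],[0,0,0]]'

```text
time: 0.57
tcp_pos: [0.594, 0.2028, 0.2053]
tool_rot: [-1.569, 0.092, -0.092]
force: [0.3, -0.6, -0.5]
grip_width: 0.0941
```

```bash
cat >> h.py <<'E'
from scipy.spatial.transform import Rotation as Ro
def to(x,y,z,rowyaw=None):
    """print tool-frame offset mm to world target TCP and twist for jaws across row"""
    s=robot.sense(); R=Ro.from_rotvec(s['tool_rot'])
    d=np.array([x,y,z])-s['tcp_pos']
    print('off mm',(R.inv().apply(d)*1000).round(1),'world mm',(d*1000).round(1))
    if rowyaw is not None:
        T=Ro.from_euler('z',rowyaw-np.pi/2)*Ro.from_rotvec([-np.pi/2,0,0])
        print('twist',(R.inv()*T).as_rotvec().round(4),'off in target frame',(T.inv().apply(d)*1000).round(1))
    print('t',s['time'],'tcp',s['tcp_pos'].round(4),'w',round(s['grip_width'],4),'F',s['force'].round(1),'q',s['q'].round(2))
E
python3 - <<'E'
from h import *
to(.4027,.288,.15,-.155)
E
```

```text
off mm [-199.9   55.3   62.3] world mm [-191.3   85.2  -55.3]
twist [ 4.0000e-04  1.6087e+00 -0.0000e+00] off in target frame [ -54.7   55.3 -202.1]
t 0.5667 tcp [0.594  0.2028 0.2053] w 0.0941 F [ 0.3 -0.6 -0.5] q [ 0.22  0.36  1.39 -0.    1.4   0.34]
```

Request:
move_arm --offset '[[0,0,0],[0,0,0],[0,0,0],[0,0,0],[0,0,0]]' --twist '[[0,0.125,0],[0,0.125,0],[0,0.125,0],[0,0.125,0],[0,0.125,0]]'

```text
time: 0.98
tcp_pos: [0.5939, 0.2014, 0.2049]
tool_rot: [-1.491, 0.585, -0.584]
force: [0.5, 0.4, -0.9]
grip_width: 0.0938
```

Request:
move_arm --offset '[[0,0,0],[0,0,0],[0,0,0],[0,0,0],[0,0,0]]' --twist '[[0,0.125,0],[0,0.125,0],[0,0.125,0],[0,0.125,0],[0,0.125,0]]'

```text
time: 1.4
tcp_pos: [0.5939, 0.2011, 0.205]
tool_rot: [-1.297, 1.063, -1.062]
force: [0.1, 0.2, -0.5]
grip_width: 0.094
```

Request:
move_arm --offset '[[0,0,0],[0,0,0],[0,0,0],[0,0,0]]' --twist '[[0,0.125,0],[0,0.125,0],[0,0.1,0],[0,0,0]]'

```text
time: 1.73
tcp_pos: [0.594, 0.201, 0.205]
tool_rot: [-1.137, 1.317, -1.317]
force: [0.7, 0.0, -0.4]
grip_width: 0.0943
```

```bash
python3 - <<'E'
from h import *
to(.4027,.288,.15,-.155)
E
```

```text
off mm [ -57.9   55.2 -201.9] world mm [-191.3   87.   -55. ]
twist [0.0008 0.0076 0.0004] off in target frame [ -56.4   55.  -202.4]
t 1.7333 tcp [0.594 0.201 0.205] w 0.0943 F [ 0.7  0.  -0.4] q [ 0.22  0.36  1.39 -0.    1.4   1.93]
```

Request:
move_arm --offset '[[-11,0,-40],[-11,0,-40],[-11,0,-40],[-11,0,-40],[-11,0,-40]]' --twist '[[0,0.008,0],[0,0,0],[0,0,0],[0,0,0],[0,0,0]]'

```text
time: 2.15
tcp_pos: [0.403, 0.2861, 0.2052]
tool_rot: [-1.134, 1.32, -1.32]
force: [-0.3, -0.1, 0.7]
grip_width: 0.0938
```

Request:
move_arm --offset '[[-1.5,0,-2.5],[0,0,0],[0,0,0]]' --twist '[[0,0,0],[0,0,0],[0,0,0]]'

```text
time: 2.4
tcp_pos: [0.4032, 0.2878, 0.2058]
tool_rot: [-1.133, 1.319, -1.32]
force: [0.8, 0.2, 0.6]
grip_width: 0.0941
```

```bash
python3 - <<'E'
from h import *
to(.4027,.288,.047,-.155)
snap('wrist','w1')
E
```

```text
off mm [-1.000e-01  1.588e+02 -8.000e-01] world mm [  -0.5    0.2 -158.8]
twist [-0.0016  0.0038 -0.0003] off in target frame [-1.000e-01  1.588e+02 -5.000e-01]
t 2.4 tcp [0.4032 0.2878 0.2058] w 0.0941 F [0.8 0.2 0.6] q [ 0.48  0.15  1.67 -0.    1.32  2.2 ]
```

View pics/w1.png

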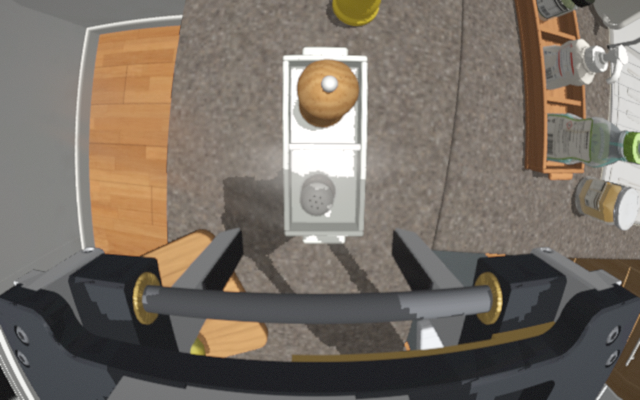

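Request:
move_arm --offset '[[0,39,0],[0,39,0],[0,39,0],[0,25,0],[0,15,0]]' --twist '[[0,0,0],[0,0,0],[0,0,0],[0,0,0],[0,0,0]]' --hand 0.75

```text
time: 2.87
tcp_pos: [0.4023, 0.2858, 0.0449]
tool_rot: [-1.137, 1.324, -1.323]
force: [-2.1, -6.5, 62.0]
grip_width: 0.0708
```

Request:
move_arm --offset '[[0,0.5,0],[0,0,0]]' --twist '[[0,0,0],[0,0,0]]'

```text
time: 3.03
tcp_pos: [0.4041, 0.2868, 0.0468]
tool_rot: [-1.133, 1.323, -1.323]
force: [0.3, 0.2, 0.4]
grip_width: 0.0702
```

Request:
move_arm --offset '[[0,0,0],[0,0,0],[0,0,0],[0,0,0],[0,0,0]]' --twist '[[0,0,0],[0,0,0],[0,0,0],[0,0,0],[0,0,0]]' --hand 0 --newtons 12

```text
time: 3.45
tcp_pos: [0.4029, 0.2877, 0.0482]
tool_rot: [-1.132, 1.321, -1.322]
force: [0.1, -0.2, -0.4]
grip_width: 0.0405
```

Request:
move_arm --offset '[[0,0,0],[0,0,0],[0,0,0]]' --twist '[[0,0,0],[0,0,0],[0,0,0]]'

```text
time: 3.7
tcp_pos: [0.4027, 0.2876, 0.0481]
tool_rot: [-1.132, 1.321, -1.322]
force: [0.1, -0.7, 1.8]
grip_width: 0.0374
```

Request:
move_arm --offset '[[0,0,0],[0,0,0],[0,0,0]]' --twist '[[0,0,0],[0,0,0],[0,0,0]]'

```text
time: 3.95
tcp_pos: [0.4027, 0.2876, 0.0481]
tool_rot: [-1.132, 1.321, -1.322]
force: [-0.5, 0.1, 2.1]
grip_width: 0.0377
```

```bash
python3 - <<'E'
from h import *
print(robot.sense()['grip_width'])
for n in ['side','scene']: snap(n,n+'1')
a=cv2.imread('pics/scene1.png')[100:220,150:310];b=cv2.imread('pics/side1.png')[200:320,250:410]
cv2.imwrite('pics/zoom1.png',np.hstack([cv2.resize(a,(400,300)),cv2.resize(b,(400,300))]))
E
```

```text
0.0377367158691807
```

View pics/zoom1.png

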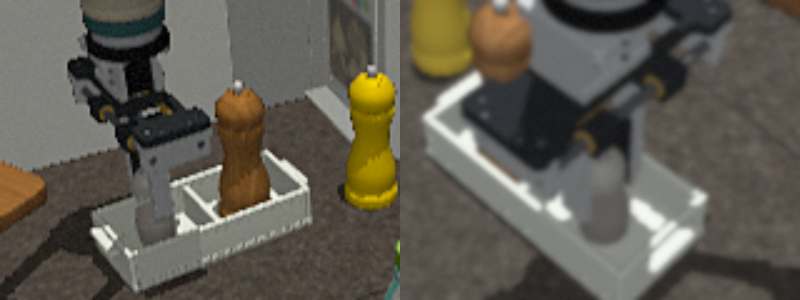

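Request:
move_arm --offset '[[0,0,0],[0,-5,0],[0,-10,0],[0,-20,0],[0,-20,0]]' --twist '[[0,0,0],[0,0,0],[0,0,0],[0,0,0],[0,0,0]]' --newtons 20

```text
time: 4.47
tcp_pos: [0.4016, 0.2874, 0.1029]
tool_rot: [-1.135, 1.323, -1.321]
force: [0.0, 0.8, -0.4]
grip_width: 0.0371
```

```bash
python3 - <<'E'
from h import *
to(.43,.09,.115,-.155)
snap('scene','s2');snap('side','d2')
a=cv2.imread('pics/s2.png')[80:200,150:310];b=cv2.imread('pics/d2.png')[180:300,250:410]
cv2.imwrite('pics/zoom2.png',np.hstack([cv2.resize(a,(400,300)),cv2.resize(b,(400,300))]))
E
```

```text
off mm [190.7 -12.   58.3] world mm [  28.4 -197.4   12.1]
twist [0.0024 0.001  0.0012] off in target frame [190.7 -12.1  58.5]
t 4.4667 tcp [0.4016 0.2874 0.1029] w 0.0371 F [ 0.   0.8 -0.4] q [0.48 0.24 1.83 0.   1.07 2.2 ]
```

View pics/zoom2.png

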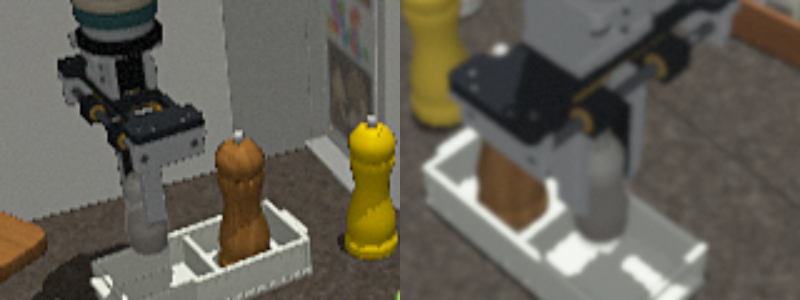

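Request:
move_arm --offset '[[28.7,0,29.4],[28.7,0,29.4],[28.7,0,29.4],[28.7,0,29.4],[28.7,0,29.4]]' --twist '[[0,0,0],[0,0,0],[0,0,0],[0,0,0],[0,0,0]]'

```text
time: 4.98
tcp_pos: [0.5259, 0.1219, 0.1019]
tool_rot: [-1.134, 1.323, -1.321]
force: [0.7, 0.3, -0.3]
grip_width: 0.0375
```

Request:
move_arm --offset '[[28.7,0,29.4],[0,20,0],[0,20,0],[0,8,0],[0,4,0]]' --twist '[[0,0,0],[0,0,0],[0,0,0],[0,0,0],[0,0,0]]'

```text
time: 5.4
tcp_pos: [0.5485, 0.0903, 0.0485]
tool_rot: [-1.136, 1.326, -1.32]
force: [-1.1, 0.4, -1.5]
grip_width: 0.0373
```

```bash
python3 - <<'E'
from h import *
to(.55,.09,.043,-.155)
E
```

```text
off mm [0.1 5.5 1.6] world mm [ 1.5 -0.3 -5.5]
twist [0.005  0.0007 0.0007] off in target frame [0.1 5.5 1.6]
t 5.4 tcp [0.5485 0.0903 0.0485] w 0.0373 F [-1.1  0.4 -1.5] q [0.04 0.38 1.77 0.   0.99 1.76]
```

Request:
move_arm --offset '[[0,1,0],[0,2,0],[0,1,0],[0,1,0],[0,0,0]]' --twist '[[0,0,0],[0,0,0],[0,0,0],[0,0,0],[0,0,0]]'

```text
time: 5.82
tcp_pos: [0.5508, 0.0908, 0.0465]
tool_rot: [-1.132, 1.32, -1.322]
force: [0.1, 0.3, -0.6]
grip_width: 0.0374
```

```bash
python3 - <<'E'
from h import *
to(.55,.09,.042,-.155)
E
```

```text
off mm [ 1.   4.5 -0.7] world mm [-0.8 -0.8 -4.5]
twist [-0.0012  0.0018 -0.0002] off in target frame [ 1.   4.5 -0.7]
t 5.8167 tcp [0.5508 0.0908 0.0465] w 0.0374 F [ 0.1  0.3 -0.6] q [0.04 0.38 1.77 0.   0.98 1.76]
```

Lower until contact is felt.

Request:
move_arm --offset '[[0,1.5,0],[0,1,0],[0,1,0],[0,0,0]]' --twist '[[0,0,0],[0,0,0],[0,0,0],[0,0,0]]'

```text
time: 6.15
tcp_pos: [0.5505, 0.0905, 0.0424]
tool_rot: [-1.133, 1.322, -1.322]
force: [-0.1, -0.7, -1.3]
grip_width: 0.0369
```

Request:
move_arm --offset '[[0,1,0],[0,0.5,0],[0,0,0]]' --twist '[[0,0,0],[0,0,0],[0,0,0]]'

```text
time: 6.4
tcp_pos: [0.551, 0.0904, 0.0421]
tool_rot: [-1.132, 1.321, -1.322]
force: [-2.1, 0.1, 6.5]
grip_width: 0.0371
```

Request:
move_arm --offset '[[0,-0.8,0],[0,0,0],[0,0,0],[0,0,0]]' --twist '[[0,0,0],[0,0,0],[0,0,0],[0,0,0]]' --hand 0.75

```text
time: 6.73
tcp_pos: [0.5505, 0.0905, 0.0416]
tool_rot: [-1.133, 1.322, -1.322]
force: [0.7, -0.4, 0.3]
grip_width: 0.0608
```

Request:
move_arm --offset '[[0,-10,0],[0,-30,0],[0,-41,0],[0,-41,0],[0,-41,0]]' --twist '[[0,0,0],[0,0,0],[0,0,0],[0,0,0],[0,0,0]]'

```text
time: 7.15
tcp_pos: [0.5501, 0.0905, 0.2071]
tool_rot: [-1.133, 1.322, -1.322]
force: [0.6, 0.7, 0.3]
grip_width: 0.0703
```

```bash
python3 - <<'E'
from h import *
to(.43,-.062,.25,-.13)
snap('scene','s3');snap('side','d3');snap('wrist','w3')
a=cv2.imread('pics/s3.png')[100:280,240:480];b=cv2.imread('pics/d3.png')[100:280,180:420]
cv2.imwrite('pics/zoom3.png',np.hstack([cv2.resize(a,(400,300)),cv2.resize(b,(400,300))]))
E
```

```text
off mm [169.1 -42.9 -95.3] world mm [-120.1 -152.5   42.9]
twist [ 0.0002 -0.0238  0.    ] off in target frame [166.7 -42.9 -99.3]
t 7.15 tcp [0.5501 0.0905 0.2071] w 0.0703 F [0.6 0.7 0.3] q [0.04 0.25 1.54 0.   1.35 1.76]
```

View pics/zoom3.png

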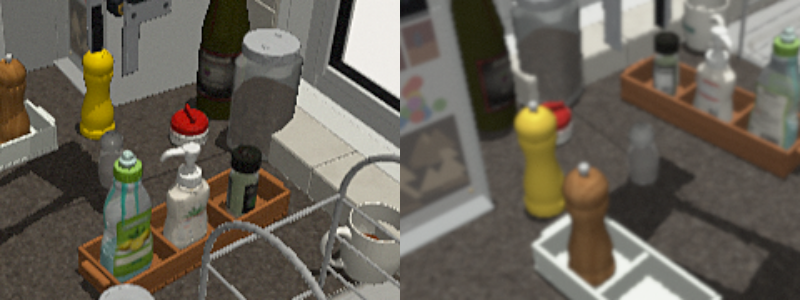

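View pics/w3.png

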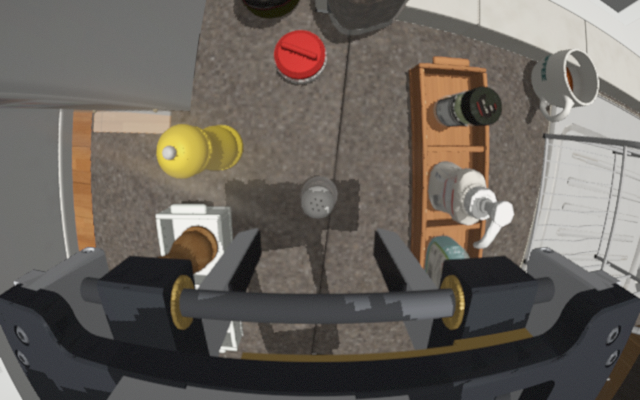

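Request:
move_arm --offset '[[0,-41,0],[30,-3,-19],[34,-3,-20],[34,-3,-20],[34,-3,-20]]' --twist '[[0,-0.024,0],[0,0,0],[0,0,0],[0,0,0],[0,0,0]]' --hand 0.9

```text
time: 7.72
tcp_pos: [0.453, -0.0308, 0.2566]
tool_rot: [-1.148, 1.305, -1.302]
force: [0.4, -0.6, -0.8]
grip_width: 0.0849
```

Request:
move_arm --offset '[[34,0,-20],[0,0,0],[0,0,0]]' --twist '[[0,0,0],[0,0,0],[0,0,0]]'

```text
time: 7.97
tcp_pos: [0.4294, -0.0622, 0.257]
tool_rot: [-1.143, 1.309, -1.306]
force: [0.9, 0.5, -0.1]
grip_width: 0.0845
```

```bash
python3 - <<'E'
from h import *
to(.43,-.062,.104,-.13)
snap('wrist','w4')
E
```

```text
off mm [ -0.2 153.    0.8] world mm [   0.6    0.2 -153. ]
twist [ 0.0015 -0.0038 -0.0006] off in target frame [ -0.3 153.    0.6]
t 7.9667 tcp [ 0.4294 -0.0622  0.257 ] w 0.0845 F [ 0.9  0.5 -0.1] q [-0.3   0.03  1.68  0.    1.43  1.4 ]
```

View pics/w4.png

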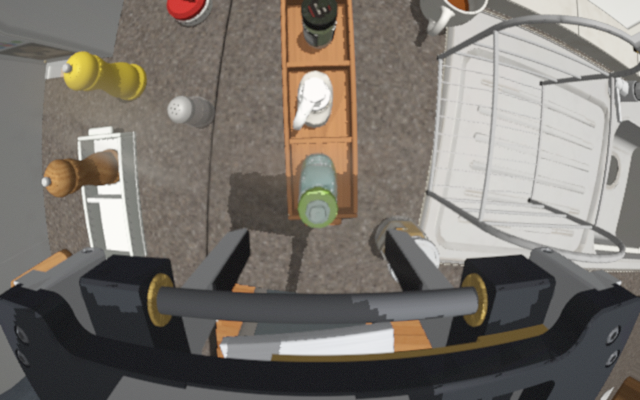

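Request:
move_arm --offset '[[0,30,0],[0,40,0],[0,35,0],[0,25,0],[0,10,0]]' --twist '[[0,0,0],[0,0,0],[0,0,0],[0,0,0],[0,0,0]]'

```text
time: 8.43
tcp_pos: [0.4286, -0.0588, 0.1135]
tool_rot: [-1.15, 1.31, -1.297]
force: [-0.6, -0.0, 0.9]
grip_width: 0.0846
```

Request:
move_arm --offset '[[0,6,0],[0,3,0],[0,2,0],[0,0,0]]' --twist '[[0,0,0],[0,0,0],[0,0,0],[0,0,0]]'

```text
time: 8.77
tcp_pos: [0.4317, -0.061, 0.107]
tool_rot: [-1.145, 1.303, -1.304]
force: [0.4, 0.2, -0.5]
grip_width: 0.0846
```

Request:
move_arm --offset '[[0,0,0],[0,0,0],[0,0,0],[0,0,0],[0,0,0]]' --twist '[[0,0,0],[0,0,0],[0,0,0],[0,0,0],[0,0,0]]' --hand 0 --newtons 20

```text
time: 9.18
tcp_pos: [0.4311, -0.0614, 0.1071]
tool_rot: [-1.144, 1.304, -1.305]
force: [0.5, -1.0, -0.0]
grip_width: 0.0544
```

Request:
move_arm --offset '[[0,0,0],[0,0,0],[0,0,0],[0,0,0],[0,0,0]]' --twist '[[0,0,0],[0,0,0],[0,0,0],[0,0,0],[0,0,0]]'

```text
time: 9.6
tcp_pos: [0.431, -0.0615, 0.1069]
tool_rot: [-1.145, 1.304, -1.304]
force: [0.7, -0.1, 1.1]
grip_width: 0.0385
```

```bash
python3 - <<'E'
from h import *
to(.43,-.062,.105,-.13)
E
```

```text
off mm [ 0.7  1.9 -0.9] world mm [-1.  -0.5 -1.9]
twist [-0.0003  0.0002  0.0002] off in target frame [ 0.7  1.9 -0.9]
t 9.6 tcp [ 0.431  -0.0615  0.1069] w 0.0385 F [ 0.7 -0.1  1.1] q [-0.3   0.15  1.94 -0.    1.05  1.4 ]
```

Request:
move_arm --offset '[[0,-5,0],[0,-15,0],[0,-20,0],[0,-20,0],[0,-15,0]]' --twist '[[0,0,0],[0,0,0],[0,0,0],[0,0,0],[0,0,0]]' --newtons 25

```text
time: 10.02
tcp_pos: [0.431, -0.0612, 0.1831]
tool_rot: [-1.144, 1.304, -1.304]
force: [1.5, -0.2, -2.3]
grip_width: 0.0384
```

```bash
python3 - <<'E'
from h import *
to(.401,.278,.182,-.155)
snap('scene','s5');snap('side','d5')
a=cv2.imread('pics/s5.png')[100:280,240:480];b=cv2.imread('pics/d5.png')[60:240,280:520]
cv2.imwrite('pics/zoom5.png',np.hstack([cv2.resize(a,(400,300)),cv2.resize(b,(400,300))]))
E
```

```text
off mm [-332.5    1.1  -73.7] world mm [-30.  339.2  -1.1]
twist [-0.0006  0.0252 -0.0002] off in target frame [-330.5    1.1  -82. ]
t 10.0167 tcp [ 0.431  -0.0612  0.1831] w 0.0384 F [ 1.5 -0.2 -2.3] q [-0.3   0.08  1.82  0.    1.25  1.4 ]
```

View pics/zoom5.png

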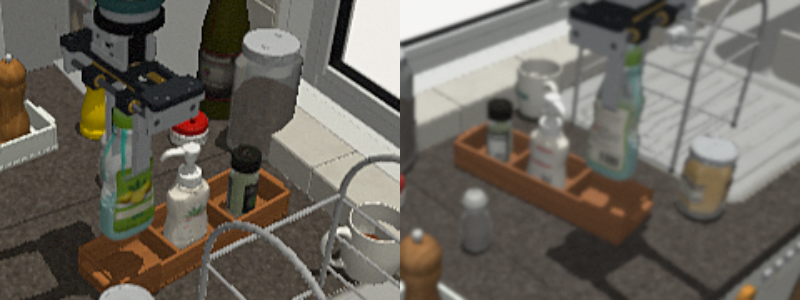

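Request:
move_arm --offset '[[-20,0,-5],[-35,0,-8.7],[-38,0,-9.4],[-38,0,-9.4],[-38,0,-9.4]]' --twist '[[0,0.025,0],[0,0,0],[0,0,0],[0,0,0],[0,0,0]]'

```text
time: 10.53
tcp_pos: [0.4136, 0.1134, 0.1805]
tool_rot: [-1.133, 1.325, -1.322]
force: [1.2, 0.1, -0.9]
grip_width: 0.0383
```

Request:
move_arm --offset '[[-38,0,-9.4],[-38,0,-9.4],[-38,0,-9.4],[-30,0,-7.4],[-17,0,-4.5]]' --twist '[[0,0,0],[0,0,0],[0,0,0],[0,0,0],[0,0,0]]'

```text
time: 10.95
tcp_pos: [0.3988, 0.2805, 0.1803]
tool_rot: [-1.135, 1.322, -1.319]
force: [-0.8, -0.2, -1.9]
grip_width: 0.0384
```

Request:
move_arm --offset '[[0,0,0],[0,0,0],[0,0,0]]' --twist '[[0,0,0],[0,0,0],[0,0,0]]'

```text
time: 11.2
tcp_pos: [0.3996, 0.2762, 0.1808]
tool_rot: [-1.135, 1.322, -1.323]
force: [0.7, -1.1, -1.3]
grip_width: 0.0382
```

```bash
python3 - <<'E'
from h import *
to(.401,.278,.108,-.155)
snap('scene','s6');snap('side','d6')
a=cv2.imread('pics/s6.png')[60:240,130:370];b=cv2.imread('pics/d6.png')[140:320,210:450]
cv2.imwrite('pics/zoom6.png',np.hstack([cv2.resize(a,(400,300)),cv2.resize(b,(400,300))]))
E
```

```text
off mm [-2.2 72.8  1.2] world mm [  1.4   1.8 -72.8]
twist [0.0014 0.0003 0.0022] off in target frame [-2.  72.8  1.1]
t 11.2 tcp [0.3996 0.2762 0.1808] w 0.0382 F [ 0.7 -1.1 -1.3] q [ 0.46  0.16  1.73 -0.    1.26  2.19]
```

View pics/zoom6.png

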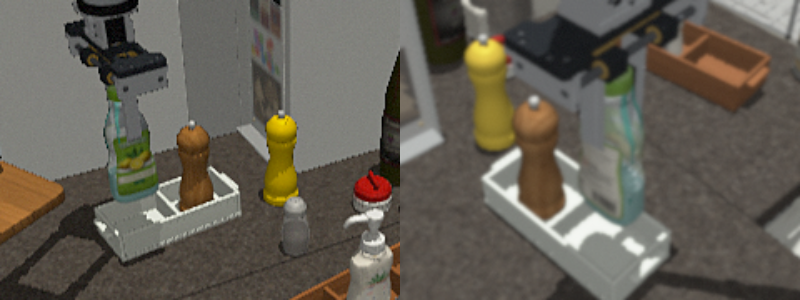

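Request:
move_arm --offset '[[-3,10,2],[0,20,0],[0,20,0],[0,10,0],[0,4,0]]' --twist '[[0,0,0],[0,0,0],[0,0,0],[0,0,0],[0,0,0]]'

```text
time: 11.72
tcp_pos: [0.4015, 0.2786, 0.1156]
tool_rot: [-1.135, 1.325, -1.323]
force: [-0.1, -0.0, -2.4]
grip_width: 0.0385
```

Request:
move_arm --offset '[[0,3,0],[0,2,0],[0,2,0],[0,0,0]]' --twist '[[0,0,0],[0,0,0],[0,0,0],[0,0,0]]'

```text
time: 12.05
tcp_pos: [0.4031, 0.2801, 0.1111]
tool_rot: [-1.131, 1.322, -1.322]
force: [0.3, 0.2, -2.0]
grip_width: 0.0383
```

Request:
move_arm --offset '[[0,1,0],[0,1,0],[0,0,0]]' --twist '[[0,0,0],[0,0,0],[0,0,0]]'

```text
time: 12.3
tcp_pos: [0.4027, 0.2801, 0.1089]
tool_rot: [-1.132, 1.322, -1.322]
force: [-0.5, -0.1, -2.2]
grip_width: 0.0383
```

Request:
move_arm --offset '[[0,1,0],[0,0.5,0],[0,0,0]]' --twist '[[0,0,0],[0,0,0],[0,0,0]]'

```text
time: 12.55
tcp_pos: [0.4026, 0.28, 0.1072]
tool_rot: [-1.132, 1.322, -1.322]
force: [0.8, -0.5, -1.3]
grip_width: 0.0384
```

Request:
move_arm --offset '[[0,0.5,0],[0,0.5,0],[0,0,0]]' --twist '[[0,0,0],[0,0,0],[0,0,0]]'

```text
time: 12.8
tcp_pos: [0.4029, 0.28, 0.1069]
tool_rot: [-1.131, 1.322, -1.322]
force: [-0.3, 0.2, 3.8]
grip_width: 0.0385
```

Contact. Release, wait, raise.

Request:
move_arm --offset '[[0,0,0],[0,0,0],[0,0,0],[0,0,0],[0,0,0]]' --twist '[[0,0,0],[0,0,0],[0,0,0],[0,0,0],[0,0,0]]' --hand 0.85

```text
time: 13.22
tcp_pos: [0.4027, 0.28, 0.1062]
tool_rot: [-1.132, 1.322, -1.322]
force: [-0.7, -0.1, 0.2]
grip_width: 0.0682
```

Request:
move_arm --offset '[[0,-10,0],[0,-30,0],[0,-38,0],[0,-38,0],[0,-34,0]]' --twist '[[0,0,0],[0,0,0],[0,0,0],[0,0,0],[0,0,0]]'

```text
time: 13.63
tcp_pos: [0.4027, 0.28, 0.2593]
tool_rot: [-1.13, 1.321, -1.322]
force: [0.7, 0.1, -0.8]
grip_width: 0.08
```

```bash
python3 - <<'E'
from h import *
to(.5025,.265,.24,-.155)
snap('scene','s7');snap('side','d7')
a=cv2.imread('pics/s7.png')[60:240,130:370];b=cv2.imread('pics/d7.png')[140:320,210:450]
cv2.imwrite('pics/zoom7.png',np.hstack([cv2.resize(a,(400,300)),cv2.resize(b,(400,300))]))
E
```

```text
off mm [ -0.5  19.4 100.9] world mm [ 99.8 -15.  -19.3]
twist [-0.0016  0.0003 -0.0011] off in target frame [ -0.5  19.3 100.9]
t 13.6333 tcp [0.4027 0.28   0.2593] w 0.08 F [ 0.7  0.1 -0.8] q [ 0.47  0.12  1.58 -0.    1.44  2.19]
```

View pics/zoom7.png

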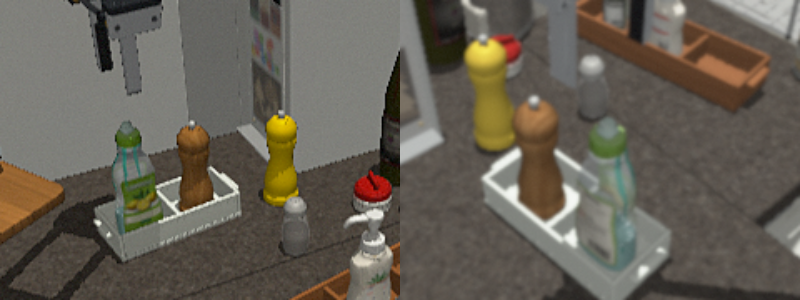

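Request:
move_arm --offset '[[0,0,25],[0,0,38],[0,0,38],[0,20,0],[0,30,0]]' --twist '[[0,0,0],[0,0,0],[0,0,0],[0,0,0],[0,0,0]]' --hand 1

```text
time: 14.15
tcp_pos: [0.5065, 0.2646, 0.2076]
tool_rot: [-1.125, 1.32, -1.325]
force: [-0.5, 0.2, 0.4]
grip_width: 0.094
```

```bash
python3 - <<'E'
from h import *
to(.5025,.265,.085,-.155)
E
```

```text
off mm [  0.6 122.6  -4.7] world mm [  -4.     0.4 -122.6]
twist [-0.0058 -0.0017 -0.003 ] off in target frame [  0.2 122.6  -4. ]
t 14.15 tcp [0.5065 0.2646 0.2076] w 0.094 F [-0.5  0.2  0.4] q [ 0.36  0.27  1.51 -0.    1.36  2.09]
```

Request:
move_arm --offset '[[0,30,0],[0,35,0],[0,30,0],[0,15,0],[0,8,0]]' --twist '[[0,0,0],[0,0,0],[0,0,0],[0,0,0],[0,0,0]]'

```text
time: 14.57
tcp_pos: [0.5002, 0.2635, 0.0851]
tool_rot: [-1.138, 1.325, -1.322]
force: [-0.1, -0.0, 0.0]
grip_width: 0.0939
```

Request:
move_arm --offset '[[0,3,0],[0,0,0],[0,0,0]]' --twist '[[0,0,0],[0,0,0],[0,0,0]]'

```text
time: 14.82
tcp_pos: [0.5034, 0.2648, 0.0864]
tool_rot: [-1.13, 1.321, -1.322]
force: [0.1, 0.4, 0.4]
grip_width: 0.0942
```

Request:
move_arm --offset '[[0,0,0],[0,0,0],[0,0,0],[0,0,0],[0,0,0]]' --twist '[[0,0,0],[0,0,0],[0,0,0],[0,0,0],[0,0,0]]' --hand 0 --newtons 25

```text
time: 15.23
tcp_pos: [0.5026, 0.2645, 0.0857]
tool_rot: [-1.131, 1.322, -1.322]
force: [-0.7, 0.5, -0.8]
grip_width: 0.064
```

Request:
move_arm --offset '[[0,0,0],[0,0,0],[0,0,0],[0,0,0]]' --twist '[[0,0,0],[0,0,0],[0,0,0],[0,0,0]]'

```text
time: 15.57
tcp_pos: [0.5026, 0.2647, 0.0854]
tool_rot: [-1.131, 1.322, -1.322]
force: [-0.2, 1.3, 1.2]
grip_width: 0.0494
```

```bash
python3 - <<'E'
from h import *
to(.5025,.265,.085,-.155)
E
```

```text
off mm [-0.3  0.4 -0.2] world mm [-0.1  0.3 -0.4]
twist [-0.0003  0.0001 -0.0006] off in target frame [-0.3  0.4 -0.2]
t 15.5667 tcp [0.5026 0.2647 0.0854] w 0.0494 F [-0.2  1.3  1.2] q [0.36 0.36 1.7  0.   1.08 2.09]
```

Request:
move_arm --offset '[[0,-5,0],[0,-15,0],[0,-20,0],[0,-20,0],[0,-12,0]]' --twist '[[0,0,0],[0,0,0],[0,0,0],[0,0,0],[0,0,0]]'

```text
time: 15.98
tcp_pos: [0.503, 0.2645, 0.1591]
tool_rot: [-1.13, 1.321, -1.323]
force: [0.2, 0.4, -1.0]
grip_width: 0.0494
```

```bash
python3 - <<'E'
from h import *
to(.4318,-.0684,.158,-.1025)
snap('scene','s8');snap('side','d8')
a=cv2.imread('pics/s8.png')[60:240,130:370];b=cv2.imread('pics/d8.png')[140:320,210:450]
cv2.imwrite('pics/zoom8.png',np.hstack([cv2.resize(a,(400,300)),cv2.resize(b,(400,300))]))
E
```

```text
off mm [339.9   0.9 -19.1] world mm [ -71.2 -332.9   -1.1]
twist [-0.0017 -0.0522 -0.0005] off in target frame [338.4   1.1 -36.8]
t 15.9833 tcp [0.503  0.2645 0.1591] w 0.0494 F [ 0.2  0.4 -1. ] q [ 0.36  0.29  1.6  -0.    1.25  2.09]
```

View pics/zoom8.png

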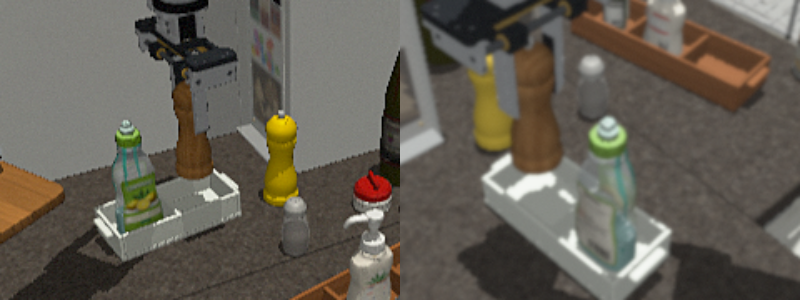

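Request:
move_arm --offset '[[20,0,-2],[35,0,-4],[38,0,-4],[38,0,-4],[38,0,-4]]' --twist '[[0,-0.052,0],[0,0,0],[0,0,0],[0,0,0],[0,0,0]]'

```text
time: 16.5
tcp_pos: [0.4645, 0.0969, 0.1559]
tool_rot: [-1.162, 1.285, -1.283]
force: [-0.2, 0.2, -1.1]
grip_width: 0.0495
```

Request:
move_arm --offset '[[38,0,-4],[38,0,-4],[38,0,-4],[35,0,-4],[20,0,-3]]' --twist '[[0,0,0],[0,0,0],[0,0,0],[0,0,0],[0,0,0]]'

```text
time: 16.92
tcp_pos: [0.4281, -0.0707, 0.1563]
tool_rot: [-1.161, 1.287, -1.286]
force: [0.1, -0.6, -2.0]
grip_width: 0.0494
```

Request:
move_arm --offset '[[0,0,0],[0,0,0],[0,0,0]]' --twist '[[0,0,0],[0,0,0],[0,0,0]]'

```text
time: 17.17
tcp_pos: [0.4296, -0.067, 0.1567]
tool_rot: [-1.159, 1.286, -1.283]
force: [-0.4, -0.1, -1.3]
grip_width: 0.0496
```

```bash
python3 - <<'E'
from h import *
to(.4318,-.0684,.0865,-.1025)
snap('scene','s9');snap('side','d9')
a=cv2.imread('pics/s9.png')[100:280,240:480];b=cv2.imread('pics/d9.png')[60:240,280:520]
cv2.imwrite('pics/zoom9.png',np.hstack([cv2.resize(a,(400,300)),cv2.resize(b,(400,300))]))
E
```

```text
off mm [ 1.3 70.1  2.5] world mm [  2.2  -1.4 -70.2]
twist [ 0.0012 -0.0006 -0.0011] off in target frame [ 1.2 70.2  2.4]
t 17.1667 tcp [ 0.4296 -0.067   0.1567] w 0.0496 F [-0.4 -0.1 -1.3] q [-0.32  0.1   1.86  0.    1.18  1.36]
```

View pics/zoom9.png

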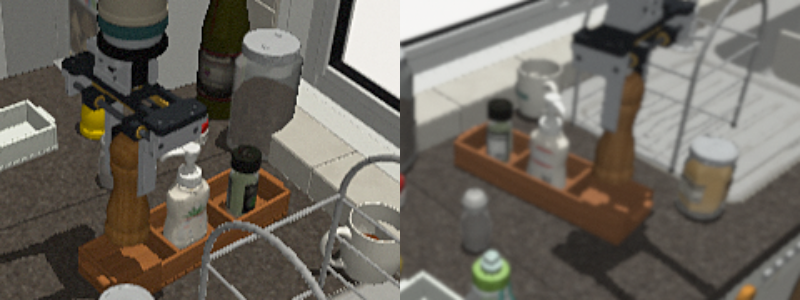

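Request:
move_arm --offset '[[1,10,2],[0,20,0],[0,20,0],[0,10,0],[0,4,0]]' --twist '[[0,0,0],[0,0,0],[0,0,0],[0,0,0],[0,0,0]]'

```text
time: 17.68
tcp_pos: [0.4306, -0.0673, 0.0915]
tool_rot: [-1.162, 1.286, -1.28]
force: [0.0, -0.2, -2.1]
grip_width: 0.0496
```

Request:
move_arm --offset '[[0,2,0],[0,1,0],[0,1,0],[0,0,0]]' --twist '[[0,0,0],[0,0,0],[0,0,0],[0,0,0]]'

```text
time: 18.02
tcp_pos: [0.4325, -0.0689, 0.0898]
tool_rot: [-1.158, 1.283, -1.285]
force: [-0.7, 0.5, -0.9]
grip_width: 0.0494
```

Request:
move_arm --offset '[[0,0.7,0],[0,0.7,0],[0,0,0]]' --twist '[[0,0,0],[0,0,0],[0,0,0]]'

```text
time: 18.27
tcp_pos: [0.432, -0.0691, 0.0881]
tool_rot: [-1.158, 1.284, -1.285]
force: [0.1, 0.8, -2.3]
grip_width: 0.0495
```

Request:
move_arm --offset '[[0,1,0],[0,0.5,0],[0,0,0]]' --twist '[[0,0,0],[0,0,0],[0,0,0]]'

```text
time: 18.52
tcp_pos: [0.4318, -0.069, 0.0863]
tool_rot: [-1.159, 1.285, -1.285]
force: [0.2, -0.1, -2.0]
grip_width: 0.0495
```

Request:
move_arm --offset '[[0,0.5,0],[0,0.5,0],[0,0,0]]' --twist '[[0,0,0],[0,0,0],[0,0,0]]'

```text
time: 18.77
tcp_pos: [0.4319, -0.069, 0.0854]
tool_rot: [-1.159, 1.284, -1.285]
force: [0.5, 0.5, 0.1]
grip_width: 0.0493
```

Request:
move_arm --offset '[[0,0.5,0],[0,0,0],[0,0,0]]' --twist '[[0,0,0],[0,0,0],[0,0,0]]'

```text
time: 19.02
tcp_pos: [0.4321, -0.069, 0.0854]
tool_rot: [-1.159, 1.284, -1.285]
force: [-1.4, -0.6, 4.7]
grip_width: 0.0496
```

Request:
move_arm --offset '[[0,0,0],[0,0,0],[0,0,0],[0,0,0],[0,0,0]]' --twist '[[0,0,0],[0,0,0],[0,0,0],[0,0,0],[0,0,0]]' --hand 0.9

```text
time: 19.43
tcp_pos: [0.4318, -0.0689, 0.0847]
tool_rot: [-1.159, 1.285, -1.284]
force: [-0.8, -0.0, 0.2]
grip_width: 0.0792
```

Request:
move_arm --offset '[[0,-10,0],[0,-30,0],[0,-38,0],[0,-38,0],[0,-30,0]]' --twist '[[0,0,0],[0,0,0],[0,0,0],[0,0,0],[0,0,0]]'

```text
time: 19.85
tcp_pos: [0.4323, -0.0691, 0.2335]
tool_rot: [-1.158, 1.282, -1.286]
force: [1.4, -0.2, -0.1]
grip_width: 0.085
```

```bash
python3 - <<'E'
from h import *
to(.531,-.073,.225,-.1025)
snap('wrist','w10')
snap('scene','s10');snap('side','d10')
a=cv2.imread('pics/s10.png')[100:280,240:480];b=cv2.imread('pics/d10.png')[60:240,280:520]
cv2.imwrite('pics/zoom10.png',np.hstack([cv2.resize(a,(400,300)),cv2.resize(b,(400,300))]))
E
```

```text
off mm [-6.2  8.7 98.5] world mm [98.7 -3.9 -8.5]
twist [-0.0024 -0.0002  0.0005] off in target frame [-6.2  8.5 98.6]
t 19.85 tcp [ 0.4323 -0.0691  0.2335] w 0.085 F [ 1.4 -0.2 -0.1] q [-0.32  0.05  1.72  0.    1.37  1.36]
```

View pics/zoom10.png

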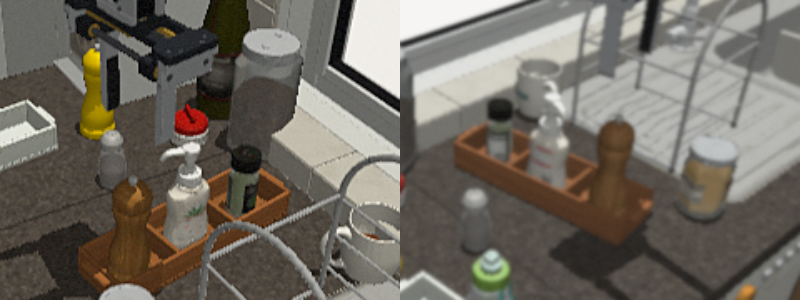

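View pics/w10.png

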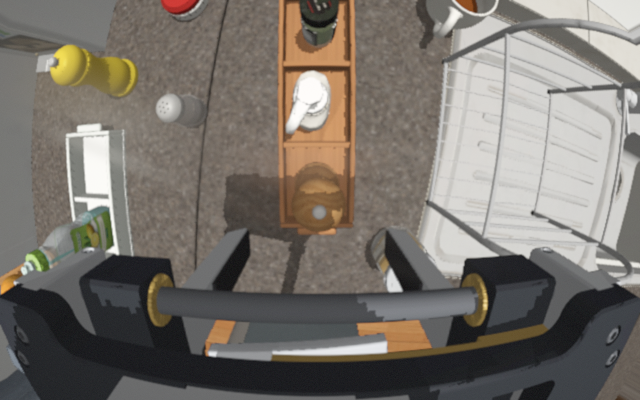

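Request:
move_arm --offset '[[-2,0,25],[-2,0,38],[-2,0,35.5],[0,20,0],[0,30,0]]' --twist '[[0,0,0],[0,0,0],[0,0,0],[0,0.06,0],[0,0.06,0]]'

```text
time: 20.42
tcp_pos: [0.5336, -0.0736, 0.1803]
tool_rot: [-1.092, 1.37, -1.375]
force: [0.1, -0.1, -0.6]
grip_width: 0.0845
```

Request:
move_arm --offset '[[0,10,0],[0,0,0],[0,0,0]]' --twist '[[0,0,0],[0,0,0],[0,0,0]]'

```text
time: 20.67
tcp_pos: [0.5295, -0.0729, 0.1699]
tool_rot: [-1.098, 1.373, -1.369]
force: [0.3, -0.3, 1.3]
grip_width: 0.0847
```

```bash
python3 - <<'E'
from h import *
to(.531,-.073,.0675,-.22)
E
```

```text
off mm [ -0.2 102.4   1.8] world mm [ 1.500e+00 -1.000e-01 -1.024e+02]
twist [ 0.0028 -0.0016 -0.0002] off in target frame [ -0.2 102.4   1.5]
t 20.6667 tcp [ 0.5295 -0.0729  0.1699] w 0.0847 F [ 0.3 -0.3  1.3] q [-0.27  0.24  1.65  0.    1.26  1.53]
```

Request:
move_arm --offset '[[0,20,1.5],[0,30,0],[0,25,0],[0,14,0],[0,7,0]]' --twist '[[0,0,0],[0,0,0],[0,0,0],[0,0,0],[0,0,0]]'

```text
time: 21.08
tcp_pos: [0.5314, -0.0734, 0.0744]
tool_rot: [-1.096, 1.372, -1.37]
force: [-0.5, -0.3, 0.7]
grip_width: 0.0842
```

Request:
move_arm --offset '[[0,3,0],[0,1.5,0],[0,0,0]]' --twist '[[0,0,0],[0,0,0],[0,0,0]]'

```text
time: 21.33
tcp_pos: [0.5329, -0.0738, 0.0716]
tool_rot: [-1.094, 1.369, -1.373]
force: [-0.7, 0.3, -0.5]
grip_width: 0.0844
```

Request:
move_arm --offset '[[0,0,0],[0,0,0],[0,0,0],[0,0,0],[0,0,0]]' --twist '[[0,0,0],[0,0,0],[0,0,0],[0,0,0],[0,0,0]]' --hand 0 --newtons 20

```text
time: 21.75
tcp_pos: [0.5321, -0.0735, 0.0707]
tool_rot: [-1.095, 1.371, -1.372]
force: [0.3, -0.0, -0.9]
grip_width: 0.0548
```

Request:
move_arm --offset '[[0,0,0],[0,0,0],[0,0,0],[0,0,0],[0,0,0]]' --twist '[[0,0,0],[0,0,0],[0,0,0],[0,0,0],[0,0,0]]'

```text
time: 22.17
tcp_pos: [0.532, -0.0734, 0.0704]
tool_rot: [-1.095, 1.371, -1.371]
force: [0.2, -0.5, 0.1]
grip_width: 0.0367
```

```bash
python3 - <<'E'
from h import *
to(.531,-.073,.0675,-.22)
E
```

```text
off mm [-0.2  2.9 -1. ] world mm [-1.   0.4 -2.9]
twist [-0.0001 -0.0028 -0.    ] off in target frame [-0.2  2.9 -1. ]
t 22.1667 tcp [ 0.532  -0.0734  0.0704] w 0.0367 F [ 0.2 -0.5  0.1] q [-0.27  0.33  1.79  0.    1.02  1.53]
```

Request:
move_arm --offset '[[0,-5,0],[0,-15,0],[0,-25,0],[0,-30,0],[0,-25,0]]' --twist '[[0,0,0],[0,0,0],[0,0,0],[0,0,0],[0,0,0]]'

```text
time: 22.58
tcp_pos: [0.5318, -0.0734, 0.172]
tool_rot: [-1.095, 1.371, -1.371]
force: [0.6, -0.4, -0.9]
grip_width: 0.0368
```

Request:
move_arm --offset '[[0,-8,0],[0,0,0]]' --twist '[[0,0,0],[0,0,0]]'

```text
time: 22.75
tcp_pos: [0.5334, -0.0738, 0.1807]
tool_rot: [-1.092, 1.367, -1.374]
force: [-0.4, 0.1, -0.8]
grip_width: 0.0369
```

```bash
python3 - <<'E'
from h import *
to(.5005,.2645,.178,-.155)
snap('scene','s11');snap('side','d11')
a=cv2.imread('pics/s11.png')[60:240,240:480];b=cv2.imread('pics/d11.png')[40:220,260:500]
cv2.imwrite('pics/zoom11.png',np.hstack([cv2.resize(a,(400,300)),cv2.resize(b,(400,300))]))
E
```

```text
off mm [-322.7    2.1 -106.9] world mm [-32.9 338.3  -2.7]
twist [-0.0053 -0.0677  0.0004] off in target frame [-329.2    2.7  -84.8]
t 22.75 tcp [ 0.5334 -0.0738  0.1807] w 0.0369 F [-0.4  0.1 -0.8] q [-0.27  0.23  1.63 -0.    1.28  1.53]
```

View pics/zoom11.png

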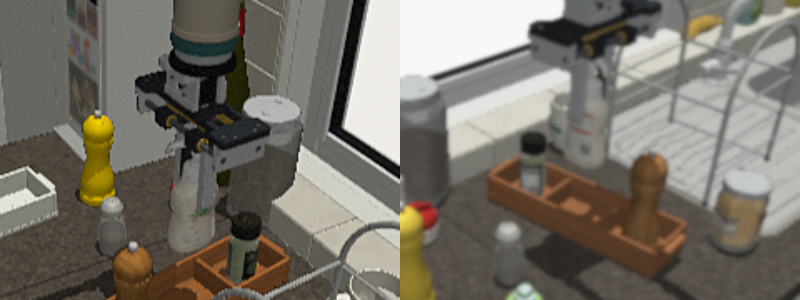

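Request:
move_arm --offset '[[-20,0,-5],[-35,0,-8.7],[-38,0,-9.5],[-38,0,-9.5],[-38,0,-9.5]]' --twist '[[0,-0.066,0],[0,0,0],[0,0,0],[0,0,0],[0,0,0]]'

```text
time: 23.27
tcp_pos: [0.5161, 0.1014, 0.1759]
tool_rot: [-1.134, 1.328, -1.323]
force: [0.7, 0.5, -1.5]
grip_width: 0.0369
```

Request:
move_arm --offset '[[-38,0,-9.5],[-38,0,-9.5],[-38,0,-9.5],[-29,0,-7.5],[-17,0,-4.5]]' --twist '[[0,0,0],[0,0,0],[0,0,0],[0,0,0],[0,0,0]]'

```text
time: 23.68
tcp_pos: [0.5008, 0.2675, 0.1757]
tool_rot: [-1.136, 1.325, -1.32]
force: [0.6, -0.2, -1.5]
grip_width: 0.0365
```

Request:
move_arm --offset '[[0,0,0],[0,0,0],[0,0,0],[0,0,0]]' --twist '[[0,0,0],[0,0,0],[0,0,0],[0,0,0]]'

```text
time: 24.02
tcp_pos: [0.5027, 0.263, 0.1775]
tool_rot: [-1.132, 1.325, -1.325]
force: [-0.4, 0.9, -0.6]
grip_width: 0.0369
```

```bash
python3 - <<'E'
from h import *
to(.5005,.2645,.0715,-.155)
snap('scene','s12');snap('side','d12')
a=cv2.imread('pics/s12.png')[60:240,130:370];b=cv2.imread('pics/d12.png')[140:320,210:450]
cv2.imwrite('pics/zoom12.png',np.hstack([cv2.resize(a,(400,300)),cv2.resize(b,(400,300))]))
E
```

```text
off mm [ -1.3 106.   -2.3] world mm [  -2.2    1.5 -106. ]
twist [ 0.0013 -0.0031  0.0015] off in target frame [ -1.1 106.   -2.4]
t 24.0167 tcp [0.5027 0.263  0.1775] w 0.0369 F [-0.4  0.9 -0.6] q [ 0.36  0.28  1.57 -0.    1.29  2.09]
```

View pics/zoom12.png

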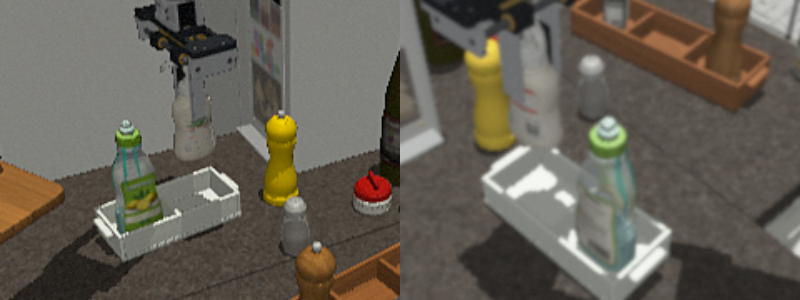

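Request:
move_arm --offset '[[-1.5,10,-2],[0,25,0],[0,30,0],[0,20,0],[0,10,0]]' --twist '[[0,0,0],[0,0,0],[0,0,0],[0,0,0],[0,0,0]]'

```text
time: 24.53
tcp_pos: [0.499, 0.2649, 0.0801]
tool_rot: [-1.136, 1.327, -1.324]
force: [-0.4, -1.0, -0.8]
grip_width: 0.0368
```

Request:
move_arm --offset '[[0,4,0],[0,2,0],[0,1.5,0],[0,0,0]]' --twist '[[0,0,0],[0,0,0],[0,0,0],[0,0,0]]'

```text
time: 24.87
tcp_pos: [0.5021, 0.2666, 0.0768]
tool_rot: [-1.129, 1.323, -1.324]
force: [0.4, -0.5, -1.0]
grip_width: 0.0367
```

Request:
move_arm --offset '[[0,1,0],[0,0.5,0],[0,0,0]]' --twist '[[0,0,0],[0,0,0],[0,0,0]]'

```text
time: 25.12
tcp_pos: [0.5015, 0.2665, 0.075]
tool_rot: [-1.13, 1.323, -1.324]
force: [-0.4, 0.2, -1.2]
grip_width: 0.0369
```

Request:
move_arm --offset '[[0,1.5,0],[0,1,0],[0,0.5,0],[0,0,0]]' --twist '[[0,0,0],[0,0,0],[0,0,0],[0,0,0]]'

```text
time: 25.45
tcp_pos: [0.5011, 0.2663, 0.0712]
tool_rot: [-1.131, 1.324, -1.324]
force: [-0.2, 0.7, -0.6]
grip_width: 0.0371
```

Request:
move_arm --offset '[[0,0.5,0],[0,0.5,0],[0,0,0]]' --twist '[[0,0,0],[0,0,0],[0,0,0]]'

```text
time: 25.7
tcp_pos: [0.5013, 0.2663, 0.0704]
tool_rot: [-1.131, 1.324, -1.324]
force: [1.0, 0.3, -1.3]
grip_width: 0.0363
```

Request:
move_arm --offset '[[0,0.5,0],[0,0,0],[0,0,0]]' --twist '[[0,0,0],[0,0,0],[0,0,0]]'

```text
time: 25.95
tcp_pos: [0.5014, 0.2663, 0.0704]
tool_rot: [-1.13, 1.323, -1.324]
force: [-0.9, -0.2, 4.5]
grip_width: 0.0369
```

Request:
move_arm --offset '[[0,0,0],[0,0,0],[0,0,0],[0,0,0],[0,0,0]]' --twist '[[0,0,0],[0,0,0],[0,0,0],[0,0,0],[0,0,0]]' --hand 0.85

```text
time: 26.37
tcp_pos: [0.5012, 0.2663, 0.0697]
tool_rot: [-1.131, 1.324, -1.324]
force: [-0.3, 0.7, -0.2]
grip_width: 0.0669
```

Request:
move_arm --offset '[[0,-10,0],[0,-30,0],[0,-38,0],[0,-38,0],[0,-24,0]]' --twist '[[0,0,0],[0,0,0],[0,0,0],[0,0,0],[0,0,0]]'

```text
time: 26.78
tcp_pos: [0.5026, 0.2668, 0.2146]
tool_rot: [-1.125, 1.321, -1.324]
force: [0.1, -0.1, -0.7]
grip_width: 0.0794
```

```bash
python3 - <<'E'
from h import *
to(.5505,.0905,.205,-.155)
snap('scene','s13');snap('side','d13')
a=cv2.imread('pics/s13.png')[60:240,130:370];b=cv2.imread('pics/d13.png')[140:320,210:450]
cv2.imwrite('pics/zoom13.png',np.hstack([cv2.resize(a,(400,300)),cv2.resize(b,(400,300))]))
from fit import pts,circ
for n,f in (('scene','s13'),('side','d13')):
    P,_=pts(cloud(n,f),.51,.59,.05,.13,.02,.06); print(n,len(P), circ(P) if len(P)>20 else '')
    P,_=pts(cloud(n,f),.51,.59,.05,.13,.02,.12); print(P[:,2].max())
E
```

```text
off mm [166.7   9.5  74.8] world mm [  47.9 -176.3   -9.6]
twist [-0.005  -0.0018 -0.0028] off in target frame [166.8   9.6  74.6]
t 26.7833 tcp [0.5026 0.2668 0.2146] w 0.0794 F [ 0.1 -0.1 -0.7] q [ 0.37  0.26  1.51 -0.    1.37  2.09]
scene caddy 506 (array([ 0.53149689, -0.08059702, -0.10277787]), np.float64(0.0013635538256836673)) z 0.0429680522552911
scene tray 368 (array([ 0.45010803,  0.26983892, -0.15503326]), np.float64(0.0015872395861737526)) z 0.042923459374277315
side caddy 437 (array([ 0.53116723, -0.07632013, -0.10185193]), np.float64(0.0014637896768787337)) z 0.042487177176941886
side tray 882 (array([ 0.45046249,  0.27373663, -0.15456108]), np.float64(0.0014639521646878165)) z 0.04291376739559119
both caddy 943 (array([ 0.53141746, -0.07865415, -0.10260367]), np.float64(0.002060472156484139)) z 0.042732545973038695
both tray 1250 (array([ 0.45035179,  0.2727975 , -0.15506534]), np.float64(0.0017874560857062717)) z 0.042916072243192945
mill a (array([0.5038, 0.2654, 0.0224]), 381, np.float64(0.0019)) 0.13987827082768248
mill b (array([0.5026, 0.264 , 0.0229]), 635, np.f
[... 1131 characters left out ...]
.043  0.195]
lotion 0.055 a 100 [ 0.503 -0.095  0.055] [ 0.553 -0.061  0.07 ]
lotion 0.055 b 96 [ 0.504 -0.078  0.055] [ 0.562 -0.051  0.07 ]
lotion 0.07 a 183 [ 0.501 -0.097  0.07 ] [ 0.558 -0.059  0.09 ]
lotion 0.07 b 171 [ 0.502 -0.075  0.07 ] [ 0.563 -0.051  0.09 ]
lotion 0.12 a 93 [ 0.517 -0.09   0.12 ] [ 0.545 -0.059  0.137]
lotion 0.12 b 69 [ 0.519 -0.084  0.12 ] [ 0.546 -0.056  0.138]
lotion 0.14 a 157 [ 0.498 -0.086  0.141] [ 0.544 -0.05   0.16 ]
lotion 0.14 b 128 [ 0.5   -0.084  0.141] [ 0.543 -0.047  0.159]
scene 234 (array([0.5494, 0.089 , 0.0191]), 234, np.float64(0.0016))
0.09013589573650874
side 268 (array([0.5496, 0.0911, 0.0194]), 268, np.float64(0.0013))
0.08840330460355908
```

View pics/zoom13.png

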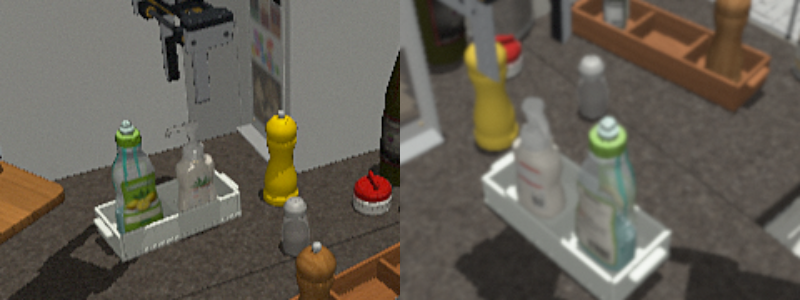

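Request:
move_arm --offset '[[25,0,11],[37,0,16.5],[37,0,16.5],[37,0,16.5],[31,0,14.5]]' --twist '[[0,0,0],[0,0,0],[0,0,0],[0,0,0],[0,0,0]]'

```text
time: 27.3
tcp_pos: [0.5488, 0.0873, 0.2092]
tool_rot: [-1.132, 1.324, -1.324]
force: [0.2, 0.8, -0.0]
grip_width: 0.0798
```

Request:
move_arm --offset '[[0,20,0],[0,30,0],[0,0,0],[0,0,0]]' --twist '[[0,0,0],[0,0,0],[0,0,0],[0,0,0]]'

```text
time: 27.63
tcp_pos: [0.5474, 0.0894, 0.1583]
tool_rot: [-1.135, 1.328, -1.322]
force: [1.0, 0.3, -0.1]
grip_width: 0.08
```

```bash
sed -i '/^from scipy.optimize/!b' fit.py; python3 - <<'E'
from h import *
to(.5497,.0905,.043,-.155)
E
```

```text
off mm [ -1.6 115.3   2.6] world mm [   2.3    1.1 -115.3]
twist [ 0.0049 -0.0022  0.0009] off in target frame [ -1.4 115.3   2.1]
t 27.6333 tcp [0.5474 0.0894 0.1583] w 0.08 F [ 1.   0.3 -0.1] q [0.04 0.28 1.62 0.   1.25 1.76]
```

Request:
move_arm --offset '[[-1,20,1],[0,30,0],[0,28,0],[0,18,0],[0,10,0]]' --twist '[[0,0,0],[0,0,0],[0,0,0],[0,0,0],[0,0,0]]'

```text
time: 28.05
tcp_pos: [0.5498, 0.0911, 0.053]
tool_rot: [-1.133, 1.324, -1.322]
force: [-0.0, -0.7, 0.7]
grip_width: 0.0797
```

Request:
move_arm --offset '[[0,4,0],[0,2.5,0],[0,2,0],[0,0,0]]' --twist '[[0,0,0],[0,0,0],[0,0,0],[0,0,0]]'

```text
time: 28.38
tcp_pos: [0.5513, 0.0907, 0.0464]
tool_rot: [-1.129, 1.322, -1.324]
force: [-0.4, -0.7, -0.0]
grip_width: 0.08
```

```bash
python3 - <<'E'
from h import *
to(.5497,.0905,.043,-.155)
E
```

```text
off mm [ 0.4  3.4 -1.6] world mm [-1.6 -0.2 -3.4]
twist [-0.0021 -0.0015 -0.0004] off in target frame [ 0.4  3.4 -1.6]
t 28.3833 tcp [0.5513 0.0907 0.0464] w 0.08 F [-0.4 -0.7 -0. ] q [ 0.04  0.39  1.77 -0.    0.98  1.77]
```

Request:
move_arm --offset '[[0,1.5,0],[0,1,0],[0,0,0]]' --twist '[[0,0,0],[0,0,0],[0,0,0]]'

```text
time: 28.63
tcp_pos: [0.5506, 0.0905, 0.0432]
tool_rot: [-1.13, 1.323, -1.324]
force: [0.1, 0.3, 1.1]
grip_width: 0.0796
```

Request:
move_arm --offset '[[0,0,0],[0,0,0],[0,0,0],[0,0,0],[0,0,0]]' --twist '[[0,0,0],[0,0,0],[0,0,0],[0,0,0],[0,0,0]]' --hand 0 --newtons 15

```text
time: 29.05
tcp_pos: [0.5504, 0.0905, 0.0429]
tool_rot: [-1.131, 1.324, -1.324]
force: [0.7, -0.5, 1.1]
grip_width: 0.0501
```

Request:
move_arm --offset '[[0,0,0],[0,0,0],[0,0,0],[0,0,0],[0,0,0]]' --twist '[[0,0,0],[0,0,0],[0,0,0],[0,0,0],[0,0,0]]'

```text
time: 29.47
tcp_pos: [0.5503, 0.0905, 0.0428]
tool_rot: [-1.131, 1.324, -1.324]
force: [0.7, 0.1, -0.2]
grip_width: 0.0374
```

Request:
move_arm --offset '[[0,-5,0],[0,-15,0],[0,-20,0],[0,-20,0],[0,-20,0]]' --twist '[[0,0,0],[0,0,0],[0,0,0],[0,0,0],[0,0,0]]' --newtons 20

```text
time: 29.88
tcp_pos: [0.5501, 0.0904, 0.1239]
tool_rot: [-1.131, 1.324, -1.324]
force: [0.5, 0.3, -0.4]
grip_width: 0.0371
```

```bash
python3 - <<'E'
from h import *
to(.5313,-.0786,.124,-.1025)
snap('scene','s14');snap('side','d14')
a=cv2.imread('pics/s14.png')[60:240,240:480];b=cv2.imread('pics/d14.png')[60:240,240:480]
cv2.imwrite('pics/zoom14.png',np.hstack([cv2.resize(a,(400,300)),cv2.resize(b,(400,300))]))
E
```

```text
off mm [ 1.699e+02 -1.000e-01  7.900e+00] world mm [-1.88e+01 -1.69e+02  1.00e-01]
twist [ 0.0005 -0.0543  0.0001] off in target frame [ 1.701e+02 -1.000e-01 -1.400e+00]
t 29.8833 tcp [0.5501 0.0904 0.1239] w 0.0371 F [ 0.5  0.3 -0.4] q [ 0.04  0.31  1.67 -0.    1.16  1.77]
```

View pics/zoom14.png

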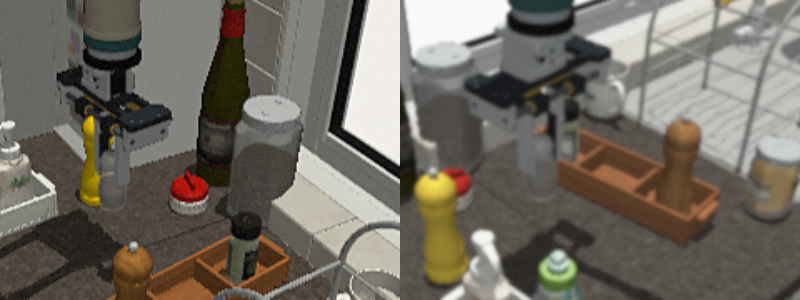

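Request:
move_arm --offset '[[20,0,0],[36,0,-0.5],[38,0,-0.5],[38,0,-0.4],[26,0,0]]' --twist '[[0,-0.054,0],[0,0,0],[0,0,0],[0,0,0],[0,0,0]]'

```text
time: 30.4
tcp_pos: [0.5303, -0.0689, 0.1217]
tool_rot: [-1.161, 1.286, -1.285]
force: [-0.3, 0.1, -1.6]
grip_width: 0.0374
```

Request:
move_arm --offset '[[12,0,0],[0,0,0],[0,0,0],[0,0,0]]' --twist '[[0,0,0],[0,0,0],[0,0,0],[0,0,0]]'

```text
time: 30.73
tcp_pos: [0.5303, -0.0769, 0.1224]
tool_rot: [-1.159, 1.285, -1.283]
force: [-0.6, 0.1, -0.5]
grip_width: 0.0371
```

```bash
python3 - <<'E'
from h import *
to(.5313,-.0786,.049,-.1025)
snap('scene','s15');snap('side','d15')
a=cv2.imread('pics/s15.png')[100:280,240:480];b=cv2.imread('pics/d15.png')[60:240,260:500]
cv2.imwrite('pics/zoom15.png',np.hstack([cv2.resize(a,(400,300)),cv2.resize(b,(400,300))]))
E
```

```text
off mm [ 1.7 73.4  1.3] world mm [  1.   -1.7 -73.4]
twist [ 0.0009  0.0003 -0.0012] off in target frame [ 1.6 73.4  1.2]
t 30.7333 tcp [ 0.5303 -0.0769  0.1224] w 0.0371 F [-0.6  0.1 -0.5] q [-0.27  0.28  1.72  0.    1.14  1.4 ]
```

View pics/zoom15.png

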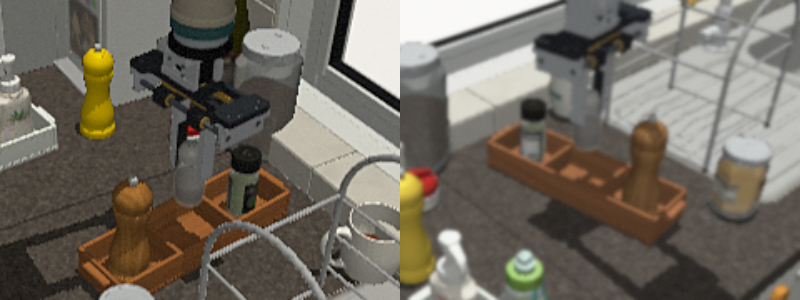

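Request:
move_arm --offset '[[1.5,10,1],[0,20,0],[0,20,0],[0,12,0],[0,5,0]]' --twist '[[0,0,0],[0,0,0],[0,0,0],[0,0,0],[0,0,0]]'

```text
time: 31.25
tcp_pos: [0.5297, -0.0786, 0.0534]
tool_rot: [-1.162, 1.287, -1.281]
force: [-0.0, -0.4, -1.0]
grip_width: 0.0372
```

Request:
move_arm --offset '[[0,2,0],[0,1,0],[0,0.5,0],[0,0,0]]' --twist '[[0,0,0],[0,0,0],[0,0,0],[0,0,0]]'

```text
time: 31.58
tcp_pos: [0.532, -0.08, 0.053]
tool_rot: [-1.158, 1.283, -1.285]
force: [-0.5, -0.3, -1.0]
grip_width: 0.0372
```

Request:
move_arm --offset '[[0,0.5,0],[0,0.5,0],[0,0,0]]' --twist '[[0,0,0],[0,0,0],[0,0,0]]'

```text
time: 31.83
tcp_pos: [0.5315, -0.08, 0.0517]
tool_rot: [-1.158, 1.284, -1.285]
force: [0.1, 0.7, -1.5]
grip_width: 0.0368
```

Request:
move_arm --offset '[[0,1,0],[0,1,0],[0,0,0]]' --twist '[[0,0,0],[0,0,0],[0,0,0]]'

```text
time: 32.08
tcp_pos: [0.5312, -0.0799, 0.0493]
tool_rot: [-1.159, 1.285, -1.284]
force: [0.1, -0.0, -0.7]
grip_width: 0.0372
```

Request:
move_arm --offset '[[0,0.5,0],[0,0.5,0],[0,0,0]]' --twist '[[0,0,0],[0,0,0],[0,0,0]]'

```text
time: 32.33
tcp_pos: [0.5315, -0.08, 0.0488]
tool_rot: [-1.159, 1.284, -1.285]
force: [0.0, 0.1, 2.3]
grip_width: 0.0372
```

Request:
move_arm --offset '[[0,0.4,0],[0,0,0],[0,0,0]]' --twist '[[0,0,0],[0,0,0],[0,0,0]]'

```text
time: 32.58
tcp_pos: [0.5316, -0.08, 0.0487]
tool_rot: [-1.158, 1.284, -1.285]
force: [-1.4, 0.3, 4.7]
grip_width: 0.0371
```

Request:
move_arm --offset '[[0,0,0],[0,0,0],[0,0,0],[0,0,0],[0,0,0]]' --twist '[[0,0,0],[0,0,0],[0,0,0],[0,0,0],[0,0,0]]' --hand 0.75

```text
time: 33.0
tcp_pos: [0.5312, -0.0799, 0.0477]
tool_rot: [-1.159, 1.285, -1.284]
force: [0.4, 1.1, -0.0]
grip_width: 0.0672
```

Request:
move_arm --offset '[[0,-10,0],[0,-25,0],[0,-38,0],[0,-38,0],[0,-38,0]]' --twist '[[0,0,0],[0,0,0],[0,0,0],[0,0,0],[0,0,0]]'

```text
time: 33.42
tcp_pos: [0.5309, -0.0798, 0.1992]
tool_rot: [-1.159, 1.285, -1.284]
force: [-0.1, 0.0, -0.3]
grip_width: 0.07
```

Request:
move_arm --offset '[[-30,-10,0],[-38,-10,0],[-38,-10,0],[-30,-5,0],[0,0,0]]' --twist '[[0,0,0],[0,0,0],[0,0,0],[0,0,0],[0,0,0]]'

```text
time: 33.83
tcp_pos: [0.5462, 0.0605, 0.2343]
tool_rot: [-1.156, 1.28, -1.28]
force: [0.6, -0.0, 0.1]
grip_width: 0.0704
```

```bash
python3 - <<'E'
from h import *
p,d=snap('scene','s16');snap('side','d16')
a=cloud('scene','s16');b=cloud('side','d16')
topdown([a],.3,1.0,-.3,.4,.3,-.02,'pics/ta.png',560);topdown([b],.3,1.0,-.3,.4,.3,-.02,'pics/tb.png',560)
cv2.imwrite('pics/t16.png',np.hstack([cv2.imread('pics/ta.png'),cv2.imread('pics/tb.png')]))
A=cv2.imread('pics/s16.png')[80:290,160:440];B=cv2.imread('pics/d16.png')[80:320,220:540]
cv2.imwrite('pics/zoom16.png',np.hstack([cv2.resize(A,(400,300)),cv2.resize(B,(400,300))]))
print(robot.sense()['time'],robot.sense()['tcp_pos'])
for n,x,y in (('salt',.5313,-.079),('mill',.432,-.069),('soap',.401,.28),('lotion',.5,.265),('spice',.6308,-.091),('timer',.71,.08)):
    for W in (a[1],b[1]):
        m=(abs(W[...,0]-x)<.04)&(abs(W[...,1]-y)<.036)&(W[...,2]>.05 if n!='timer' else W[...,2]>.03)&(W[...,2]<.22);q=W[m]
        if len(q)>5: print(n,len(q),'top',q[:,2].max().round(3),'x',q[:,0].min().round(3),q[:,0].max().round(3),'y',q[:,1].min().round(3),q[:,1].max().round(3))
E
```

```text
33.9333 [0.54523712 0.05606962 0.23268724]
salt 338 top 0.096 x 0.511 0.544 y -0.101 -0.066
salt 259 top 0.095 x 0.511 0.545 y -0.088 -0.058
mill 1013 top 0.166 x 0.405 0.452 y -0.098 -0.05
mill 904 top 0.164 x 0.406 0.455 y -0.081 -0.042
soap 1183 top 0.198 x 0.366 0.436 y 0.251 0.296
soap 2134 top 0.197 x 0.366 0.434 y 0.264 0.305
lotion 682 top 0.162 x 0.468 0.532 y 0.242 0.286
lotion 1102 top 0.16 x 0.468 0.531 y 0.251 0.29
spice 518 top 0.114 x 0.607 0.65 y -0.114 -0.072
spice 402 top 0.112 x 0.609 0.651 y -0.109 -0.067
timer 264 top 0.054 x 0.686 0.743 y 0.055 0.111
timer 153 top 0.053 x 0.685 0.742 y 0.061 0.102
```

View pics/zoom16.png

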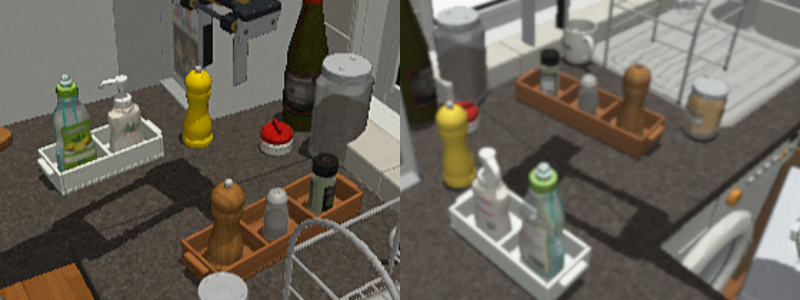

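View pics/t16.png

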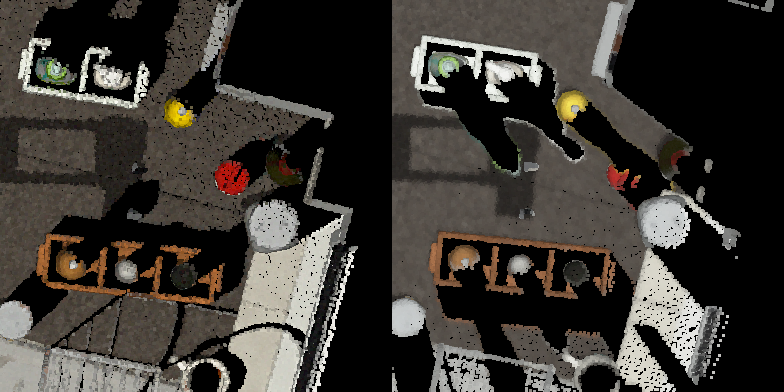

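All four stand upright at the expected tops (floor 6 mm + height), in their own cells; spice jar and timer unmoved. Handing in.

```bash
python3 -c "
from plant import robot
print(robot.sense()['force']); print(robot.sign_off())"
```

```text
[0.0310079  0.40189549 0.03099742]
the job is handed in; nothing more can be done
None
```

The swap is finished and handed in at about 34 s of the 136 s allowed. The pepper mill and the salt shaker are in the caddy's left and middle cells. The washing-up liquid and the hand lotion are in the sink tray's left and right cells. The salt shaker waited on the bare worktop while the other three moved. Each item was lowered until I felt light contact (about 4–7 N) before the fingers opened.

**Last checks:** The final pictures from both fixed cameras show all four upright, each in its own cell. Their tops were within about 2 mm of the expected heights. The spice jar's height and place matched the first pictures, and the timer and the yellow look-alike mill look unmoved. The gripper was clear of everything at hand-in, with no force on it.

**One flaw:** On the first descent to the salt shaker, the arm overshot by about 3 mm and a force of about 62 N registered for a moment, probably from the fingertips touching the tray's wall tops. That is under the 120 N wrist limit. The 40 N limit covers the arm and gripper body, and I believe only the fingers touched, but I couldn't confirm it. Nothing looked disturbed afterwards, and I made the later descents more slowly.

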